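Set the red cabochons and load them for curing

TASK

Turn the curing lamp right off by sliding its power grip fully to the off end of its track, the end with the green dot, then, with the lamp still off, seat every red stone, dome up, in a pendant setting of its own out on the bench. Only when all of them are set, carry each setting with its stone as one unit into the lamp's tray, one to a pocket, lying flat and fully home. Last, slide the power grip to the red mark; leave the blue stones and the other things on the bench where they are.

Things in the scene. Friction and masses are not known exactly. Their poses are not given: they have to be found in the camera images.
- red1: Dark red glass cabochon: upright cylinder 28 mm in diameter with a straight side 14 mm high and a low dome on top, 20 mm high in all, 28 g. Origin: centre of its flat underside; z up through the dome. There are three or four red stones in a run; an absent one reads None from the start.
- red2: Dark red glass cabochon: upright cylinder 28 mm in diameter with a straight side 14 mm high and a low dome on top, 20 mm high in all, 28 g. Origin: centre of its flat underside; z up through the dome. There are three or four red stones in a run; an absent one reads None from the start.
- red3: Dark red glass cabochon: upright cylinder 28 mm in diameter with a straight side 14 mm high and a low dome on top, 20 mm high in all, 28 g. Origin: centre of its flat underside; z up through the dome. There are three or four red stones in a run; an absent one reads None from the start.
- red4: Dark red glass cabochon: upright cylinder 28 mm in diameter with a straight side 14 mm high and a low dome on top, 20 mm high in all, 28 g. Origin: centre of its flat underside; z up through the dome. There are three or four red stones in a run; an absent one reads None from the start.
- blue1: Blue glass cabochon, same size and shape as the red ones; not part of the job, must stay where it is (within 3 cm). Origin: centre of its underside.
- blue2: Blue glass cabochon, same size and shape as the red ones; not part of the job, must stay where it is (within 3 cm). Origin: centre of its underside.
- setting1: Brass pendant setting: block 46 mm along its x, 56 mm along its y, 14 mm high, about 120 g, with a round recess of 32 mm diameter, 6 mm deep, in the middle of its top (its floor is 8 mm above the underside; a seated stone has 2 mm play). A small wire loop at the +y end is look only. Origin: centre of the underside, z up. Any stone fits any setting; all four are always there; with three stones one is left over.
- setting2: Brass pendant setting: block 46 mm along its x, 56 mm along its y, 14 mm high, about 120 g, with a round recess of 32 mm diameter, 6 mm deep, in the middle of its top (its floor is 8 mm above the underside; a seated stone has 2 mm play). A small wire loop at the +y end is look only. Origin: centre of the underside, z up. Any stone fits any setting; all four are always there; with three stones one is left over.
- setting3: Brass pendant setting: block 46 mm along its x, 56 mm along its y, 14 mm high, about 120 g, with a round recess of 32 mm diameter, 6 mm deep, in the middle of its top (its floor is 8 mm above the underside; a seated stone has 2 mm play). A small wire loop at the +y end is look only. Origin: centre of the underside, z up. Any stone fits any setting; all four are always there; with three stones one is left over.
- setting4: Brass pendant setting: block 46 mm along its x, 56 mm along its y, 14 mm high, about 120 g, with a round recess of 32 mm diameter, 6 mm deep, in the middle of its top (its floor is 8 mm above the underside; a seated stone has 2 mm play). A small wire loop at the +y end is look only. Origin: centre of the underside, z up. Any stone fits any setting; all four are always there; with three stones one is left over.
- station: Curing station fixed to the bench: grey foot plate 215 (x) by 330 mm (y); white tray 74 by 305 mm, top 16 mm above the bench, with four pockets 73 mm apart along y, each 50 (x) by 60 mm (y), 6 mm deep: a setting goes in with its y along the station's y, either way round. Lamp bar behind, face at x = +70 mm, 53 mm high. Slider track along x = -85 mm. Origin: on the bench under the middle of the row.
- pocket1 (a point): Centre of the floor of a tray pocket, 10 mm above the bench: a fully seated setting's underside centre is here; axes as the station's.
- pocket2 (a point): Centre of the floor of a tray pocket, 10 mm above the bench: a fully seated setting's underside centre is here; axes as the station's.
- pocket3 (a point): Centre of the floor of a tray pocket, 10 mm above the bench: a fully seated setting's underside centre is here; axes as the station's.
- pocket4 (a point): Centre of the floor of a tray pocket, 10 mm above the bench: a fully seated setting's underside centre is here; axes as the station's.
- power (a joint): Lamp power slider, metres along the track towards station +y: 0 = off end stop (by the green dot), 0.12 = far end. Moves with about 1.5 N of friction and stays where left; off means within 6 mm of the stop.
- power_top (a point): Centre of the top of the black slider grip, 58 mm above the bench (its underside at 18 mm). The grip is 28 mm along station x, 20 mm along station y, 40 mm high, and stands on a track housing 40 mm wide and 170 mm long whose top is 18 mm above the bench. Nothing but the red clip stands beside it.
- mark: Red marker clip 16 mm (x) by 5 mm (y) by 18 mm high, fixed on the foot plate on the robot's side of the slider track, 30 mm from the track's middle line. A thin red strip runs from it across the top of the track housing. Its axes are the station's; its origin is under the clip's centre. The slider is at the mark when the grip's middle has the same station y as the clip (within 5 mm).
- ring1: Gold finger ring, bystander, leave.
- ring2: Steel finger ring, bystander, leave.
- ring3: Copper finger ring, bystander, leave.
- tweezers: Steel tweezers 130 mm, bystander, leave.
- cross: Gold cross pendant 70 mm, bystander, leave.
- gemjar: Small clear jar with black lid, 39 mm wide, 28 mm high, bystander, leave.
Things that resemble listed ones, but are neither listed nor needed, are in the scene too. What is shaped like the red1 but yellow is not meant.

How it is judged:
By the outcome, as a careful person would: the job done as asked, in the order asked, and still so for the second after the job is handed in, with the robot touching nothing.
Of red1, red2, red3, red4 only 3 to 4 are there at a start; the rules pass over those that are not, and their reading is None.
At some moment in a run one of setting1, setting2, setting3, setting4 may be knocked a few centimetres aside while the robot is not near it.
It also fails if it takes over 210 s, if anything falls off the work surface, if the arm or the gripper's body presses on something with over 40 N, if the wrist force passes 120 N, or if a joint passes its speed limit or range.

ROBOT

A 6-joint arm with a two-finger parallel gripper is mounted at the origin on the work surface. World frame = base frame: x ahead of the robot, y to its left, z up, the work surface at z = 0. Lengths are in mm, angles in rad, forces in N, time in s.
With the tool pointing down it reaches from about 300 to 775 mm from the base axis. Payload 14.6 kg.
Tool frame: the origin (TCP) lies at the very end of the fingers, on their centre line; the grasp point (between the pads) lies 19 mm behind it; z points along the fingers, y is the line along which they close (so a half turn about z gives the same grasp; the last joint's range is limited). The gripper opens to 94 mm and grips with 3 to 60 N. Pads are 16 mm wide; open, the fingers measure 119 mm over their backs; the gripper's body (75 mm by 177 mm) begins 78 mm behind the grasp point.
Start: joints at [1.066, 0.3, 1.521, -0, 1.321, -0.067], TCP at [233.167, 498.119, 205.446] pointing down, gripper open.
Joint ranges: [-3.03, 3.03], [-0.79, 2.21], [0.23, 2.52], [-1.04, 4.18], [0, 3.07], [-2.55, 2.55]. Speed limits (rad/s): [2.22, 2.22, 2.57, 3.14, 3.14, 3.14].

INTERFACE

Orientations are given as [roll, pitch, yaw] about the fixed x, y, z axes, in that order (R = Rz(yaw) Ry(pitch) Rx(roll)).
In Python, from cell import manip gives the robot as it stands.
- The arm moves only by the tool servo_tool, never from a script. Its argument "motion" is a list that holds one entry, the list of rows, each a list of 7 numbers: the shift along the world's x, y, z as a fraction of full scale, then the turn, a rotation vector about the world's x, y, z as a fraction of full scale, then the closure, from 0 (fully open) to 1 (shut). In form: [[[x, y, z, rx, ry, rz, gripper], ...]]. A call has 1 to 10 rows; each row is the pose to reach, as a shift and turn from the pose commanded when the call began, turning the shorter way round; what a row does not reach only later rows make up. Full scale, the value 1, is 0.5 m for a shift and pi rad for a turn. A row lasts 1/10 s, in which the tool goes at most 50 mm and 8.59 degrees, less where a joint would pass 70% of its speed; a pose out of reach is approached as far as the arm can. A call with a number of a shift or a turn outside -1 to 1 is refused whole. A call with a gripper value outside its range is refused whole. The fingers move at their own pace and stop on an object; "newtons" is the grip in N (left out, the last holds). Time passes only in rows, so rows that repeat a pose let the fingers close. It gives the time, the measured TCP pose, the force, the opening and the grip force at its end, in the units of the state.
- manip.read_state(): the state, without advancing time (a new reading comes with each control period).
- manip.camera(name): name is "scene" or "top" or "wrist"; returns a dict with "frame" (480x640x3 uint8, red, green, blue), "range_z" (480x640 float32, mm along the optical axis (not along the pixel's ray), 0 where there is no reading), "vfov" (degrees; the focal length in pixels is half the picture's height over the tangent of half this angle, whatever the lens; pixels are square), "cx", "cy" (the principal point, pixels), "cam_to_world" (4x4, takes a point from camera to world coordinates). Camera axes: x right, y down, z forward; pixel columns grow to the right and rows downward; lengths in mm; the calibration is good to about 2 mm. A picture is of the moment at which its call begins.
- manip.sign_off(): hands the job in; it is judged then, once.
The state is a dict: "clock": time; "joints": joint angles; "qd": joint speeds; "effort": joint torques, N m; "eef_pos": TCP position; "eef_rot": TCP orientation; "wrist_force": force on the tool from outside, world axes, zero at the start; "moment": the same for the moment, N m; "finger_gap": finger opening in mm; "finger_force": force on a finger pad.
Only numpy, scipy, OpenCV 4.12 (cv2) and the standard library are available. Lean on these libraries where they do the work, as an engineer would, in place of code of your own. Each camera call takes 0.05 s, during which the arm holds its last target. There are 200 camera calls.

## Working session

There is one attempt and no reset: what is moved stays moved. The work goes in short steps, Python scripts to look and compute and a tool call to move; the robot and the scene stay as the last step left them, time stands still between calls to the robot, and variables do not carry over. Pictures are saved under pics/ and viewed, at most 14 in all, crops included, and the job is handed in when it is done.

Besides the shell and the picture viewer there is one more tool, called after ">>>" as name(argument=value, ...) on one line, values as JSON. servo_tool: Moves the arm, as the interface text tells. Its arguments: {"type":"object","properties":{"motion":{"type":"array"},"newtons":{"type":"number"}},"required":["motion"]}

```bash
mkdir -p pics && ls && cat > h.py <<'E'
import numpy as np, cv2
from cell import manip
def grab(name, tag):
    c=manip.camera(name); np.savez(f'pics/{tag}.npz',**{k:np.asarray(v) for k,v in c.items()})
    cv2.imwrite(f'pics/{tag}.png',cv2.cvtColor(c['frame'],cv2.COLOR_RGB2BGR)); return c
def load(tag): return dict(np.load(f'pics/{tag}.npz'))
def foc(c): return 240/np.tan(np.radians(float(c['vfov']))/2)
def ray(c,u,v,z):
    T=c['cam_to_world'];f=foc(c)
    d=T[:3,:3]@np.array([(u-c['cx'])/f,(v-c['cy'])/f,1.]);o=T[:3,3]
    return o+d*(z-o[2])/d[2]
def cloud(c):
    f=foc(c);v,u=np.mgrid[0:480,0:640];Z=c['range_z'].astype(float)
    P=np.stack([(u-c['cx'])/f*Z,(v-c['cy'])/f*Z,Z],-1)
    return P@c['cam_to_world'][:3,:3].T+c['cam_to_world'][:3,3]
E
python3 - <<'E'
from h import *
for n in('top','scene'):
    c=grab(n,n+'0');print(n,c['vfov'],c['cx'],c['cy'],np.round(c['cam_to_world'],3).tolist())
print(manip.read_state())
E
```

```text
pics
top 55.08356824826144 326.669305424654 233.61846153066008 [[-0.023, -0.988, 0.151, 459.972], [-1.0, 0.022, -0.008, 65.451], [0.004, -0.151, -0.988, 915.508], [0.0, 0.0, 0.0, 1.0]]
scene 51.00648883597935 320.0988762213407 243.28791393928122 [[0.064, 0.794, -0.604, 1166.656], [0.998, -0.052, 0.037, 23.988], [-0.002, -0.605, -0.796, 811.41], [0.0, 0.0, 0.0, 1.0]]
{'clock': 0.1, 'joints': array([ 1.06639440e+00,  3.00453569e-01,  1.52152502e+00, -9.63922715e-06,
        1.32071047e+00, -6.65678461e-02]), 'qd': array([ 1.78543725e-03, -3.62597974e-04, -5.57338868e-04,  4.17922707e-05,
       -2.63755763e-03, -5.61452898e-04]), 'effort': array([ 1.68034916e-03, -5.32648158e+01, -3.53279579e+01,  7.08686910e-02,
        2.36207078e-02, -2.61178923e-05]), 'eef_pos': array([233.05993949, 497.91223072, 204.91966503]), 'eef_rot': array([-3.14049806e+00, -6.36148897e-05,  2.70376093e+00]), 'wrist_force': array([ 0.2200154 , -0.19469031,  0.77842653]), 'moment': array([-0.04536063,  0.0115975 ,  0.00291867]), 'finger_force': 0.0, 'finger_gap': 93.93635603766994}
```

View pics/top0.png

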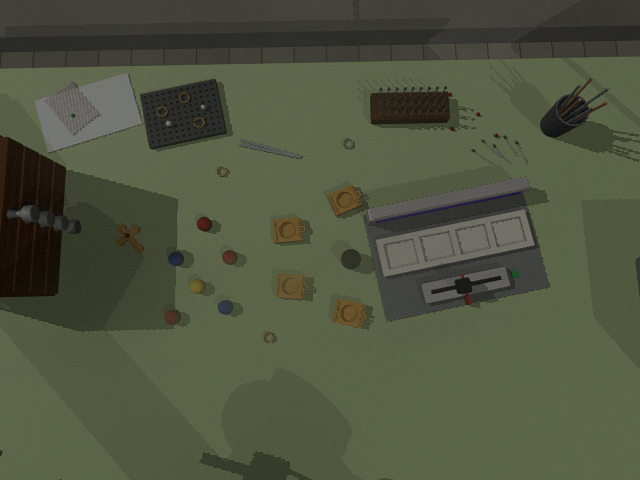

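View pics/scene0.png

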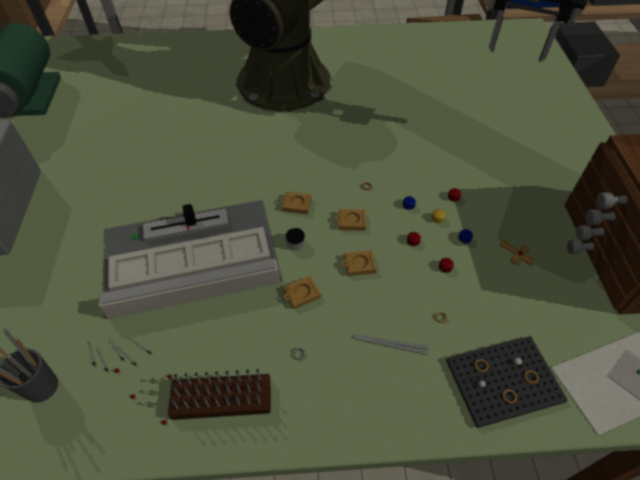

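The top view shows three reds (204,224), (230,257), (172,317), blues at (176,259) and (225,307), and yellow at (197,286). The settings are at (345,200), (288,231), (291,286) and (349,314), with the jar at (351,259). The slider grip is at (464,286), the clip at (468,299), the green dot at (515,274) and the tray centre at about (456,243). The scene view shows the same things.

```bash
cat > m.py <<'E'
from h import *
def blobs(c,mask,amin=25):
    n,l,s,ce=cv2.connectedComponentsWithStats(mask.astype(np.uint8))
    return [(s[i,4],ce[i],l==i) for i in range(1,n) if s[i,4]>=amin]
def hsv(c): return cv2.cvtColor(c['frame'],cv2.COLOR_RGB2HSV).astype(int)
def masks(c):
    H=hsv(c);h,s,v=H[...,0],H[...,1],H[...,2]
    return dict(red=((h<7)|(h>172))&(s>130)&(v>40),blue=(h>108)&(h<130)&(s>110)&(v>35),brass=(h>9)&(h<22)&(s>110)&(v>70),green=(h>50)&(h<80)&(s>150)&(v>50),yellow=(h>22)&(h<32)&(s>150)&(v>80))
def tri(c1,p1,c2,p2):
    A=[];b=[];R=[]
    for c,p in((c1,p1),(c2,p2)):
        o=c['cam_to_world'][:3,3];d=ray(c,*p,0)-o;d/=np.linalg.norm(d);M=np.eye(3)-np.outer(d,d);A.append(M);b.append(M@o)
    return np.linalg.lstsq(np.vstack(A),np.hstack(b),rcond=None)[0]
E
python3 - <<'E'
from m import *
t,s=load('top0'),load('scene0')
for k in('red','blue','brass','green','yellow'):
    zz=dict(red=10,blue=10,brass=12,green=4,yellow=10)[k]
    B2=[(b[1],ray(s,*b[1],zz)) for b in blobs(s,masks(s)[k],8)]
    for a,ce,m in blobs(t,masks(t)[k],8):
        w=ray(t,*ce,zz)
        if not 150<w[0]<720: continue
        q=min(B2,key=lambda e:np.linalg.norm(e[1]-w),default=None)
        tr=tri(t,ce,s,q[0]) if q is not None else None
        P=cloud(t)[m]
        print(k,a,ce.round(1),w.round(1),'scene',q and q[1].round(1),'tri',tr is not None and tr.round(1),'dz',np.percentile(P[:,2],[10,50,90]).round(1))
E
```

```text
red 106 [202.4 223.4] [624.6 305.6  10. ] scene [625.5 302.6  10. ] tri [624.6 304.5   8.8] dz [16.1 18.3 20.6]
red 10 [127.  235.1] [604.3 454.7  10. ] scene [607.7 453.4  10. ] tri [604.8 456.    5.9] dz [ 7.6  9.1 12. ]
red 49 [467.4 299.4] [ 462.4 -213.3   10. ] scene [ 803.4 -297.3   10. ] tri [ 478.2 -505.1 -697.8] dz [ 8.3 20.1 23.8]
blue 272 [451.1 206.2] [ 648.6 -193.3   10. ] scene [461.2 258.3  10. ] tri [648.8  38.2 327.5] dz [29.2 38.8 42.7]
blue 27 [172.9 261.3] [550.  362.2  10. ] scene [554.1 357.9  10. ] tri [550.2 361.8   5.3] dz [16.8 19.1 21.6]
brass 608 [344.3 199.7] [666.3  21.2  12. ] scene [671.3  19.3  12. ] tri [667.6  20.1   6. ] dz [ 7.  12.9 15.5]
brass 623 [287.5 229.9] [607.3 135.9  12. ] scene [609.7 133.9  12. ] tri [607.7 135.2   9.2] dz [ 7.2 12.9 15.8]
brass 108 [131.2 233. ] [607.9 445.7  12. ] scene [619.6 440.2  12. ] tri [609.8 449.5  -1.8] dz [4.4 6.3 7.9]
brass 57 [228.4 258.5] [552.8 252.7  12. ] scene [609.7 133.9  12. ] tri [561.8 201.4 -37.5] dz [15.6 18.2 20.5]
brass 491 [291.4 286.8] [494.7 129.5  12. ] scene [498.7 129.3  12. ] tri [494.9 129.9   7.5] dz [ 7.1 13.  15.6]
brass 686 [348.8 313. ] [441.7  18.9  12. ] scene [443.1  17.   12. ] tri [441.6  17.9  10.2] dz [ 7.2 13.1 16.1]
brass 68 [170.2 317.8] [440.5 363.9  12. ] scene [416.1 174.6  12. ] tri [455.5 245.9  94.7] dz [16.9 19.3 21.6]
brass 12 [265.5 334.5] [404.7 180.2  12. ] scene [416.1 174.6  12. ] tri [403.8 179.5  -1. ] dz [3.1 5.1 7.5]
green 36 [515.4 273.8] [ 510.4 -313.6    4. ] scene [ 511.6 -315.2    4. ] tri [ 510.5 -315.1    2.3] dz [3.9 5.8 7.3]
yellow 70 [194.7 286.6] [499.5 318.5  10. ] scene [500.1 315.1  10. ] tri [499.3 317.    9.4] dz [16.4 18.8 21.3]
```

```bash
cat >> m.py <<'E'
def rect(c,m,z):
    "outline of mask cast on plane z -> centre, sizes, yaw of long side"
    cs,_=cv2.findContours(m.astype(np.uint8),cv2.RETR_EXTERNAL,cv2.CHAIN_APPROX_NONE)
    k=max(cs,key=cv2.contourArea)[:,0,:]
    w=np.array([ray(c,u,v,z)[:2] for u,v in k],np.float32)
    (cx,cy),(a,b),an=cv2.minAreaRect(w)
    if a<b:a,b,an=b,a,an+90
    return np.round([cx,cy,a,b],1),round((an+90)%180-90,1)
E
python3 - <<'E'
from m import *
for n in('top0','scene0'):
    c=load(n);P=cloud(c);Z=P[...,2];roi=(P[...,0]>330)&(P[...,0]<760)&(P[...,1]>-420)&(P[...,1]<430)
    print(n,'bench z',np.median(Z[roi]).round(1))
    H=hsv(c)
    print('objects')
    for a,ce,m in blobs(c,roi&(Z>8)&(Z<35),40):
        q=P[m]; print(a,ce.round(),'ctr',q.mean(0).round(1),'z90',np.percentile(q[:,2],90).round(1),*rect(c,m,14))
    white=roi&(H[...,1]<70)&(H[...,2]>100)&(Z>4)&(Z<24)
    for a,ce,m in blobs(c,white,300): print('white',a,ce.round(),*rect(c,m,16),np.percentile(P[m][:,2],[10,50,90]).round(1))
    for a,ce,m in blobs(c,roi&(Z>48)&(Z<64)&(P[...,1]<0),30): print('hi',a,ce.round(),P[m].mean(0).round(1),*rect(c,m,55))
E
```

```text
top0 bench z 0.5
objects
569 [345. 199.] ctr [666.9  20.8  12.9] z90 15.7 [667.6  18.4  63.8  47.1] -67.6
51 [486. 200.] ctr [ 656.6 -259.4   26.2] z90 33.8 [ 659.3 -263.    86.9    2.4] -79.8
43 [444. 209.] ctr [ 640.8 -174.1   25.9] z90 33.6 [ 643.2 -177.7   78.     2.4] -79.8
5268 [454. 242.] ctr [ 574.8 -192.8   12.9] z90 16.9 [ 575.1 -193.8  307.    76. ] -79.2
93 [387. 219.] ctr [623.3 -61.   24.6] z90 33.7 [625.3 -77.7 113.9  24.2] 87.7
161 [204. 223.] ctr [623.3 301.3  17. ] z90 20.1 [623.6 301.4  28.1  26.2] 88.7
566 [287. 230.] ctr [607.4 135.9  13.1] z90 15.9 [607.5 132.9  63.6  46.8] -86.2
316 [350. 258.] ctr [545.9  13.8  27.7] z90 29.9 [547.3  12.6  37.5  37.5] -1.3
171 [175. 258.] ctr [555.2 356.1  17.1] z90 20.6 [555.9 357.   27.8  27.4] 1.4
163 [229. 257.] ctr [555.8 250.6  17.3] z90 20.5 [556.1 250.7  28.3  26. ] 44.5
1654 [465. 285.] ctr [ 490.5 -208.    17.8] z90 19.9 [ 482.9 -210.7  171.7   59.1] -78.9
576 [290. 286.] ctr [497.  132.1  13.2] z90 15.9 [496.8 129.   63.7  46. ] 84.6
167 [197. 286.] ctr [500.2 312.5  17.3] z90 20.7 [500.4 312.8  27.2  27.2] 1.2
599 
[... 1177 characters left out ...]
1.3 354.8  16.5] z90 20.2 [559.5 356.1  30.8  29.1] -3.7
145 [414. 238.] ctr [561.9 249.   16.8] z90 20.5 [559.5 250.2  31.1  27. ] -24.7
573 [360. 262.] ctr [610.9 134.9  13.2] z90 15.9 [611.8 132.1  63.8  50.7] -86.3
161 [446. 264.] ctr [629.7 300.3  16.6] z90 20.1 [628.1 300.4  32.1  26.7] -12.7
1449 [191. 296.] ctr [ 672.1 -181.7   21.7] z90 32.4 [ 667.3 -180.7  325.1   21.3] -79.5
632 [301. 291.] ctr [670.7  19.6  13.3] z90 16.1 [672.   17.7  63.9  50.1] -67.9
white 4271 [185. 257.] [ 576.6 -195.7  303.4   73.7] -79.6 [ 9.  13.4 17.4]
hi 136 [188. 210.] [ 495.1 -197.2   56.6] [ 493.6 -197.5   35.3   19.7] 5.7
hi 2122 [187. 282.] [ 661.7 -182.2   52.6] [ 663.9 -177.5  315.4   28.8] -79.5
```

>>> servo_tool(motion=[[[0.256,-0.694,0,0,0,-0.303,0.5],[0.256,-0.694,0,0,0,-0.303,0.5],[0.256,-0.694,0,0,0,-0.303,0.5],[0.256,-0.694,0,0,0,-0.303,0.5],[0.256,-0.694,0,0,0,-0.303,0.5],[0.256,-0.694,0,0,0,-0.303,0.5],[0.256,-0.694,0,0,0,-0.303,0.5],[0.256,-0.694,0,0,0,-0.303,0.5]]])

```text
clock: 0.9
eef_pos: [361.7, 148.1, 205.4]
eef_rot: [3.142, 0.0, 1.747]
wrist_force: [-0.5, -0.2, -0.6]
finger_gap: 47.2
finger_force: 0.0
```

>>> servo_tool(motion=[[[0.256,-0.694,0,0,0,0,0.4],[0.256,-0.694,0,0,0,0,0.4],[0.256,-0.694,0,0,0,0,0.4],[0.256,-0.694,0,0,0,0,0.4],[0.256,-0.694,0,0,0,0,0.4],[0.256,-0.694,0,0,0,0,0.4],[0.256,-0.694,0,0,0,0,0.4],[0.256,-0.694,0,0,0,0,0.4],[0.256,-0.694,0,0,0,0,0.4],[0.256,-0.694,0,0,0,0,0.4]]])

```text
clock: 1.9
eef_pos: [488.8, -195.6, 205.0]
eef_rot: [-3.141, -0.001, 1.751]
wrist_force: [-0.3, -0.2, 1.0]
finger_gap: 56.2
finger_force: 0.0
```

```bash
python3 - <<'E'
from m import *
c=grab('wrist','w1');print(c['vfov'],c['cx'],c['cy'],np.round(c['cam_to_world'],3).tolist())
s=manip.read_state();print(s['clock'],s['eef_pos'],s['eef_rot'],s['finger_gap'])
E
```

```text
65.23119563211286 325.126415564661 244.72605128250436 [[0.984, 0.173, 0.043, 477.507], [0.179, -0.953, -0.243, -125.093], [-0.001, 0.247, -0.969, 384.961], [0.0, 0.0, 0.0, 1.0]]
1.95 [ 488.89275602 -195.08206375  205.25673374] [-3.14119651e+00 -4.41048213e-04  1.75226029e+00] 56.31922793503375
```

View pics/w1.png

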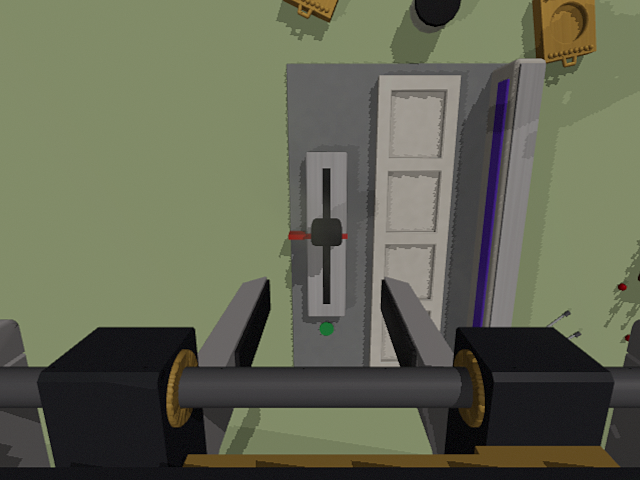

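The wrist view shows the grip top at (326,232), the red clip at (297,236) with its strip, the green dot at (326,328), and three pockets at (416,124), (412,200) and (409,275).

```bash
cat >> m.py <<'E'
psi=np.radians(10.4);ex=np.array([np.cos(psi),np.sin(psi)]);ey=np.array([-np.sin(psi),np.cos(psi)]);S0=np.array([575.,-194.])
def st(p): d=np.asarray(p)[:2]-S0;return np.round([d@ex,d@ey],1)
E
python3 - <<'E'
from m import *
c=load('w1');P=cloud(c);Z=P[...,2];H=hsv(c);v,u=np.mgrid[0:480,0:640];free=v<340
for a,ce,m in blobs(c,masks(c)['red']&free&(u<420),15):
    for z in(12,18): print('red',a,ce.round(1),'z',z,ray(c,*ce,z).round(1),st(ray(c,*ce,z)),np.percentile(Z[m],[10,50,90]).round(1))
g=(Z>52)&(Z<64)&free&(u>290)&(u<360)
for a,ce,m in blobs(c,g,50): print('grip',a,ce.round(1),P[m].mean(0).round(1),st(P[m].mean(0)),*rect(c,m,58),np.median(Z[m]),'tri w/ top',tri(c,ce,load('top0'),(465,285)).round(1))
for a,ce,m in blobs(c,masks(c)['green']&free,15): print('green',ray(c,*ce,4).round(1),st(ray(c,*ce,4)))
hous=free&(Z>15.)&(Z<22)&(u>300)&(u<352)&(H[...,1]<90)
for a,ce,m in blobs(c,hous,300): print('housing',*rect(c,m,18))
fl=free&(Z>6)&(Z<12.5)&(H[...,2]>120)&(H[...,1]<70)
for a,ce,m in blobs(c,fl,300): q=rect(c,m,10);print('pocket',a,ce.round(),*q,st(q[0]),np.median(Z[m]))
lamp=(Z>48)&(Z<60)&(v<300)&(u>480)
for a,ce,m in blobs(c,lamp,300): print('lamp',*rect(c,m,53))
w=free&(H[...,2]>120)&(H[...,1]<70)&(Z>5)&(Z<22)&(u>360)&(u<480)
print('bench',np.median(Z[100:300,100:250]))
E
```

```text
red 167 [298.4 235.2] z 12 [ 465.6 -213.9   12. ] [-111.2    0.2] [ 8.3 20.5 23.3]
red 167 [298.4 235.2] z 18 [ 465.8 -212.4   18. ] [-110.8    1.6] [ 8.3 20.5 23.3]
red 28 [344.3 236. ] z 12 [ 511.8 -206.2   12. ] [-64.3  -0.6] [18.9 20.1 55.5]
red 28 [344.3 236. ] z 18 [ 511.3 -204.9   18. ] [-64.7   0.7] [18.9 20.1 55.5]
grip 666 [326.6 234.4] [ 491.7 -197.6   58.3] [-82.5  11.5] [ 491.6 -197.4   27.7   20.1] 10.3 58.561559076551475 tri w/ top [ 491.  -201.1   41.3]
green [ 512.6 -314.8    4. ] [ -83.1 -107.5]
housing [ 486.  -166.4   78.8   39.8] -79.7
housing [ 501.2 -250.    87.    39.8] -79.9
pocket 2933 [415. 127.] [558.3 -89.8  55.7  47.8] -79.7 [  2.4 105.5] 10.651196535015572
pocket 2525 [411. 203.] [ 571.5 -161.8   56.3   48.2] -80.0 [ 2.4 32.3] 10.59921585576916
pocket 1675 [410. 267.] [ 584.4 -233.5   55.3   47.7] -79.7 [  2.1 -40.5] 10.53392528449183
lamp [ 646.9 -128.   209.2   26.2] -79.7
bench 0.6093333857416781
```

```bash
python3 - <<'E'
from m import *
c=load('w1');T=c['cam_to_world'];f=foc(c)
p=np.array([488.9,-195.1,205.2]);yaw=1.752;ty=np.array([np.sin(yaw),-np.cos(yaw),0]);tx=np.array([np.cos(yaw),np.sin(yaw),0])
for k in(-1,0,1):
  for e in(-8,0,8):
    q=T[:3,:3].T@(p+k*28.1*ty+e*tx-T[:3,3]);print(k,e,(q[:2]/q[2]*f+[c['cx'],c['cy']]).round(1),q[2].round(1))
im=cv2.imread('pics/w1.png')[250:370,220:430];cv2.imwrite('pics/w1c.png',cv2.resize(im,None,fx=3.8,fy=3.8,interpolation=cv2.INTER_NEAREST))
Z=c['range_z'];print(Z[270:300:3,262:272].round(0));
E
```

```text
-1 -8 [268.5 306.8] 193.7
-1 0 [267.9 292.3] 191.7
-1 8 [267.3 277.4] 189.8
0 -8 [322.9 306.7] 193.7
0 0 [322.9 292.2] 191.7
0 8 [322.8 277.4] 189.7
1 -8 [377.3 306.7] 193.7
1 0 [377.9 292.1] 191.7
1 8 [378.4 277.3] 189.7
[[404. 404. 403. 404. 405. 403. 403. 404. 404. 404.]
 [406. 404. 405. 405. 405. 405. 405. 404. 405. 403.]
 [405. 404.   0. 405. 407. 405. 406. 406. 405. 407.]
 [184. 184. 185. 186. 188. 190. 191. 189. 406. 405.]
 [182. 181. 180. 183. 186. 186. 184. 188. 407. 407.]
 [177. 178. 180. 182. 181. 181. 184. 187. 409. 407.]
 [176. 177. 177. 177. 178. 181. 183. 187. 190. 409.]
 [174. 173. 174. 175. 178. 181. 184. 187. 191. 409.]
 [170. 170. 171. 175. 178. 181. 184. 186. 191. 411.]
 [168. 169. 171. 176. 177. 181. 183. 186. 190. 412.]]
```

View pics/w1c.png

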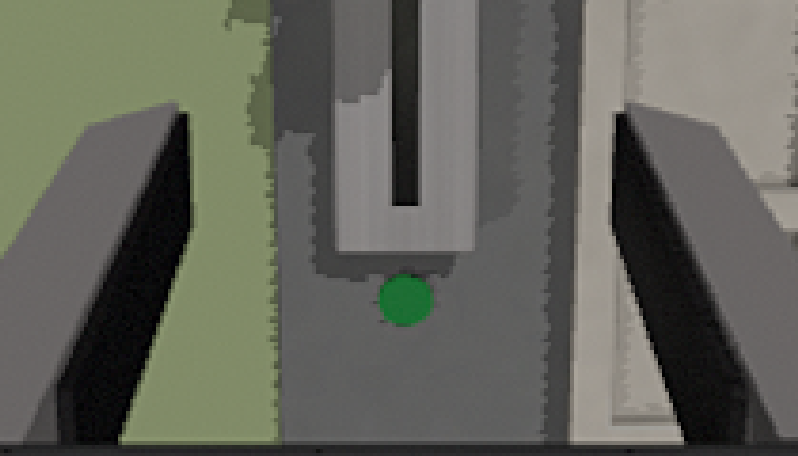

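The crop shows the inner finger tips at about (269.5,280–310) and (381.3,280–310) in full-picture pixels. That is about 2.6 px right of and below where the calibration puts them, so I'll shift wrist points by about 2 px.

>>> servo_tool(motion=[[[0.002,0,-0.2,0,0,0,0.4],[0.002,0,-0.3,0,0,0,0.4],[0.002,0,-0.346,0,0,0,0.4],[0.002,0,-0.346,0,0,0,0.4],[0.002,0,-0.346,0,0,0,0.8],[0.002,0,-0.346,0,0,0,0.8],[0.002,0,-0.346,0,0,0,0.8],[0.002,0,-0.346,0,0,0,0.8]]], newtons=12)

```text
clock: 2.75
eef_pos: [490.3, -196.1, 34.2]
eef_rot: [3.141, 0.001, 1.752]
wrist_force: [-23.7, -6.1, 18.2]
finger_gap: 28.0
finger_force: 12.1
```

>>> servo_tool(motion=[[[0.007,-0.038,0,0,0,0,0.8],[0.014,-0.078,0,0,0,0,0.8],[0.021,-0.115,0,0,0,0,0.8],[0.025,-0.138,0,0,0,0,0.8],[0.025,-0.138,0,0,0,0,0.8]]])

```text
clock: 3.25
eef_pos: [502.8, -266.6, 34.1]
eef_rot: [3.141, 0.002, 1.751]
wrist_force: [-5.7, -2.6, 6.1]
finger_gap: 27.8
finger_force: 12.0
```

>>> servo_tool(motion=[[[0.001,-0.006,0.002,0,0,0,0.8],[0.002,-0.012,0.002,0,0,0,0.8],[0.002,-0.012,0.002,0,0,0,0.8]]])

```text
clock: 3.55
eef_pos: [503.3, -269.4, 34.0]
eef_rot: [-3.141, -0.003, 1.752]
wrist_force: [-5.5, 10.6, 3.8]
finger_gap: 27.8
finger_force: 12.0
```

>>> servo_tool(motion=[[[0.001,-0.006,0,0,0,0,0.8],[0.001,-0.006,0,0,0,0,0.8]]])

```text
clock: 3.75
eef_pos: [503.7, -271.9, 33.7]
eef_rot: [-3.14, -0.004, 1.752]
wrist_force: [-5.3, 14.0, 2.8]
finger_gap: 28.0
finger_force: 12.0
```

>>> servo_tool(motion=[[[0,0.002,0,0,0,0,0.5],[0,0.002,0,0,0,0,0.5],[0,0.002,0,0,0,0,0.5],[0,0.002,0.09,0,0,0,0.5],[0,0.002,0.18,0,0,0,0.5],[0,0.05,0.26,0,0,0,0.5],[0,0.15,0.34,0,0,0,0.5]]])

```text
clock: 4.45
eef_pos: [504.3, -210.6, 197.4]
eef_rot: [3.139, 0.002, 1.749]
wrist_force: [1.7, 1.7, 1.4]
finger_gap: 47.1
finger_force: 0.0
```

>>> servo_tool(motion=[[[0.054,0.8,0,0,0,-0.058,0.5],[0.054,0.8,0,0,0,-0.058,0.5],[0.054,0.8,0,0,0,-0.058,0.5],[0.054,0.8,0,0,0,-0.058,0.5],[0.054,0.8,0,0,0,-0.058,0.5],[0.054,0.8,0,0,0,-0.058,0.5],[0.054,0.8,0,0,0,-0.058,0.5],[0.054,0.8,0,0,0,-0.058,0.5],[0.054,0.8,0,0,0,-0.058,0.5],[0.054,0.8,0,0,0,-0.058,0.5]]])

```text
clock: 5.45
eef_pos: [531.1, 191.0, 194.7]
eef_rot: [3.141, 0.0, 1.572]
wrist_force: [0.5, -0.2, -0.3]
finger_gap: 47.0
finger_force: 0.0
```

```bash
cat >> m.py <<'E'
def wr(tag):
    c=grab('wrist',tag);c['cx']=c['cx']+2;c['cy']=c['cy']+2;return c
def objs(c,vmax=345):
    P=cloud(c);Z=P[...,2];v,u=np.mgrid[0:480,0:640];H=hsv(c)
    for a,ce,m in blobs(c,(v<vmax)&(Z>8)&(Z<35)&(P[...,0]>330)&(P[...,1]>-60),150):
        q=P[m];top=m&(Z>11.5)
        zr=np.percentile(q[:,2],90);rt=rect(c,m,14)
        print(a,ce.round(),'col',H[m].mean(0).round().astype(int),'mean',q.mean(0).round(1),'z90',zr.round(1),'rect',*rt)
E
python3 - <<'E'
from m import *
c=wr('w2');objs(c);s=manip.read_state();print(s['clock'],s['eef_pos'],s['eef_rot'])
E
```

```text
1862 [633.  75.] col [128  16  42] mean [806.4 327.3  11.5] z90 13.0 rect [804.2 324.9 127.8  11.3] -78.3
949 [226.  33.] col [130 239  87] mean [445.4 360.1  17.7] z90 20.4 rect [444.2 360.9  29.2  27.5] -50.2
921 [355.  38.] col [114 232  67] mean [556.7 356.8  17.8] z90 20.4 rect [557.  357.4  28.3  27. ] -90.0
807 [293.  91.] col [ 25 219 130] mean [502.  313.9  18. ] z90 20.3 rect [501.8 314.2  27.6  26.9] 88.1
818 [429. 104.] col [135 238  90] mean [623.9 302.8  17.7] z90 20.4 rect [625.  303.1  29.   27. ] 44.8
729 [250. 154.] col [110  96  89] mean [461.5 260.   17.9] z90 20.4 rect [460.8 259.8  28.   27.2] 25.1
693 [354. 162.] col [  4 201  94] mean [557.  252.4  18. ] z90 20.3 rect [557.1 251.9  27.3  26.6] 0.0
1546 [406. 271.] col [ 19 164 124] mean [611.8 144.8  13. ] z90 15.2 rect [607.6 138.3  57.8  45.7] -86.3
1871 [296. 280.] col [ 19 169 126] mean [500.6 135.4  13. ] z90 15.2 rect [497.7 131.   64.4  46. ] 84.5
5.5 [531.15196179 189.88604177 194.69018416] [3.14153350e+00 1.94966697e-04 1.57025572e+00]
```

View pics/w2.png

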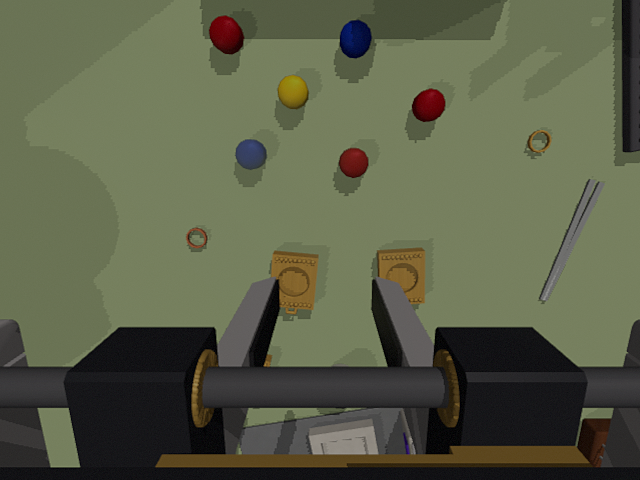

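The wrist view shows reds at (226,34), (429,104) and (354,162), the settings at (296,280) and (401,277) with loops toward −y, and nothing in the way.

>>> servo_tool(motion=[[[0.052,0.122,0,0,0,0,0.5],[0.052,0.122,-0.1,0,0,0,0.5],[0.052,0.122,-0.2,0,0,0,0.5],[0.052,0.122,-0.29,0,0,0,0.5],[0.052,0.122,-0.36,0,0,0,0.5],[0.052,0.122,-0.378,0,0,0,0.5],[0.052,0.122,-0.378,0,0,0,0.5],[0.052,0.122,-0.378,0,0,0,0.8],[0.052,0.122,-0.378,0,0,0,0.8],[0.052,0.122,-0.378,0,0,0,0.8]]], newtons=10)

```text
clock: 6.5
eef_pos: [558.0, 251.3, 7.4]
eef_rot: [3.139, -0.001, 1.57]
wrist_force: [1.1, -0.9, 6.9]
finger_gap: 27.6
finger_force: 10.0
```

>>> servo_tool(motion=[[[0,0,0,0,0,0,0.8],[0,0,0.08,0,0,0,0.8],[0,0,0.16,0,0,0,0.8],[0,0,0.24,0,0,0,0.8],[-0.03,-0.07,0.3,0,0,0,0.8],[-0.06,-0.15,0.3,0,0,0,0.8],[-0.1,-0.18,0.3,0,0,0,0.8],[-0.1,-0.18,0.3,0,0,0,0.8]]])

```text
clock: 7.3
eef_pos: [506.0, 159.6, 156.8]
eef_rot: [3.141, -0.0, 1.568]
wrist_force: [0.0, -0.9, 0.4]
finger_gap: 27.6
finger_force: 10.0
```

```bash
cat >> m.py <<'E'
def recess(c,near,vmax=345,zt=14):
    "rim of the round recess nearest to a given xy: brass-top mask with hole, hole outline cast on the top plane"
    P=cloud(c);Z=cv2.medianBlur(P[...,2].astype(np.float32),5);v,u=np.mgrid[0:480,0:640]
    m=((np.hypot(P[...,0]-near[0],P[...,1]-near[1])<45)&(Z>11.2)&(Z<19)&(v<vmax)).astype(np.uint8)
    cs,h=cv2.findContours(m,cv2.RETR_CCOMP,cv2.CHAIN_APPROX_NONE)
    out=[]
    for k,hh in zip(cs,h[0]):
        if hh[3]>=0 and cv2.contourArea(k)>150:
            w=np.array([ray(c,a,b,zt)[:2] for a,b in k[:,0]],np.float32);(x,y),r=cv2.minEnclosingCircle(w);e=cv2.fitEllipse(w)
            out.append((np.round(e[0],1),np.round(e[1],1),np.round([x,y,2*r],1)))
    return out,np.median(P[...,2][(m>0)]).round(1)
E
python3 - <<'E'
from m import *
c=wr('w3');s=manip.read_state();print(s['clock'],s['eef_pos'],s['eef_rot'],s['finger_gap'])
for n in((607,139),(497.5,135)):print(recess(c,n))
c=load('w2');c['cx']+=2;c['cy']+=2
for n in((607,139),(497.5,135)):print('w2',recess(c,n))
t=load('top0')
for n in((666,21),(607,136),(497,132),(442,19)): print('top',recess(t,n))
E
```

```text
7.35 [506.98473777 160.63245751 156.78715684] [ 3.14009346e+00 -4.31972996e-04  1.56865653e+00] 26.984912564540416
([(array([608.1, 137.6]), array([31.5, 32.2]), array([608.2, 137.6,  32.8]))], np.float64(14.1))
([], np.float64(14.1))
w2 ([], np.float64(14.1))
w2 ([], np.float64(14.1))
top ([(array([666.9,  22. ]), array([32.1, 34. ]), array([667.2,  21.5,  35.4]))], np.float64(13.6))
top ([(array([607.5, 136.8]), array([32. , 34.8]), array([607.3, 136.1,  36.4]))], np.float64(13.8))
top ([(array([497.2, 132.7]), array([33.5, 34.4]), array([497.2, 132. ,  36.6]))], np.float64(13.9))
top ([(array([442.3,  19.8]), array([33.1, 34.3]), array([442.2,  20.2,  35.7]))], np.float64(14.1))
```

View pics/w3.png

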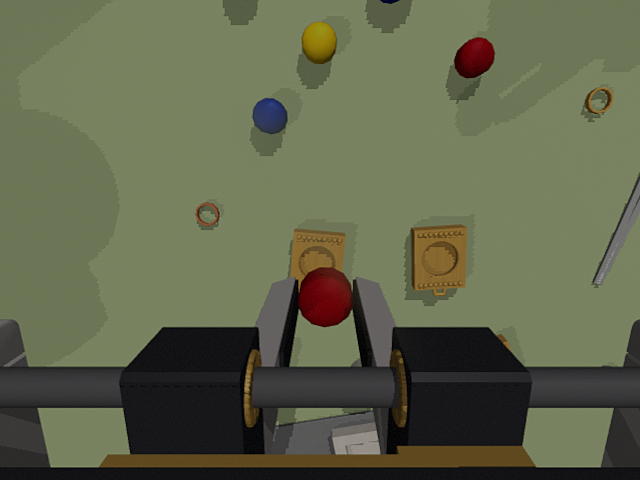

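The wrist view shows the held red stone at (326,296), and setting recesses at (318,262) and (440,258).

>>> servo_tool(motion=[[[0.1,-0.024,0,0,0,0,0.8],[0.202,-0.047,0,0,0,0,0.8],[0.202,-0.047,-0.08,0,0,0,0.8],[0.202,-0.047,-0.16,0,0,0,0.8],[0.202,-0.047,-0.22,0,0,0,0.8],[0.202,-0.047,-0.25,0,0,0,0.8],[0.202,-0.047,-0.265,0,0,0,0.8],[0.202,-0.047,-0.279,0,0,0,0.8],[0.202,-0.047,-0.279,0,0,0,0.8],[0.202,-0.047,-0.279,0,0,0,0.8]]])

```text
clock: 8.35
eef_pos: [608.8, 137.8, 17.3]
eef_rot: [3.14, -0.0, 1.57]
wrist_force: [-0.5, -0.6, 0.4]
finger_gap: 27.6
finger_force: 10.0
```

>>> servo_tool(motion=[[[0,0,0,0,0,0,0.5],[0,0,0,0,0,0,0.5],[0,0,0.08,0,0,0,0.5],[0,0,0.18,0,0,0,0.5],[-0.03,0.06,0.27,0,0,0,0.5],[-0.06,0.12,0.36,0,0,0,0.5],[-0.06,0.12,0.36,0,0,0,0.5]]])

```text
clock: 9.05
eef_pos: [578.5, 200.1, 201.7]
eef_rot: [3.134, -0.002, 1.572]
wrist_force: [0.2, -0.2, 0.2]
finger_gap: 47.4
finger_force: 0.0
```

```bash
python3 - <<'E'
from m import *
c=wr('w4');s=manip.read_state();print(s['clock'],s['eef_pos'],s['eef_rot'],s['finger_gap'])
objs(c)
print(recess(c,(497,133)))
E
```

```text
9.1 [578.36986012 199.97696942 200.81046182] [ 3.13545652e+00 -1.98711477e-03  1.57187505e+00] 46.84218376235141
11565 [602.  76.] col [120  21  49] mean [832.7 337.2  12.5] z90 13.6 rect [831.7 336.9 140.5  67.6] -78.7
918 [174.  47.] col [ 11 169  90] mean [446.  360.4  17.5] z90 20.3 rect [444.7 361.   29.   28. ] -49.7
851 [300.  52.] col [114 231  68] mean [557.5 357.1  17.9] z90 20.4 rect [557.4 357.8  28.3  27.1] -82.6
776 [241. 103.] col [ 25 179 128] mean [502.7 314.1  17.9] z90 20.3 rect [501.8 314.4  27.9  26.7] -45.2
743 [374. 116.] col [ 74 219  92] mean [624.7 303.2  17.9] z90 20.3 rect [625.2 303.5  27.1  26.6] 1.2
704 [202. 164.] col [111 114  87] mean [462.3 260.3  17.7] z90 20.2 rect [461.3 259.9  28.8  26.2] -0.0
2215 [352. 283.] col [ 15 173 111] mean [606.9 139.9  16.9] z90 26.6 rect [608.6 135.2  64.3  45.9] -86.5
1272 [242. 280.] col [ 19 171 124] mean [492.7 142.8  13.2] z90 15.3 rect [498.3 134.6  58.   46.5] 84.4
([], np.float64(14.1))
```

View pics/w4.png

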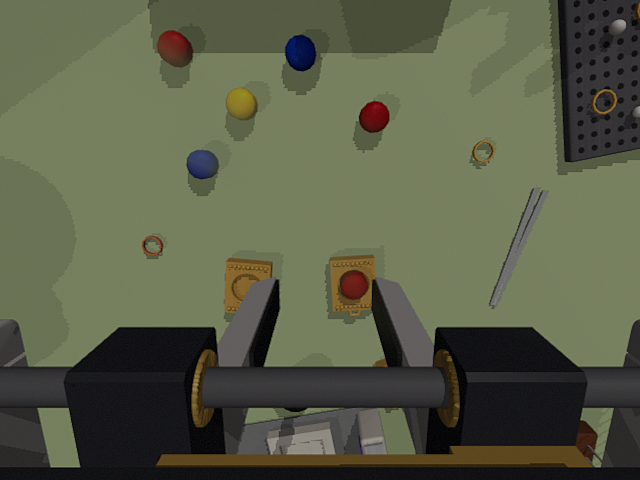

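The wrist view shows the red dome seated in the setting at (353,284), with the stones left at (374,116) and (174,47).

>>> servo_tool(motion=[[[0.04,0.1,0,0,0,0,0.5],[0.093,0.19,0,0,0,0,0.5],[0.093,0.211,-0.09,0,0,0,0.5],[0.093,0.211,-0.18,0,0,0,0.5],[0.093,0.211,-0.27,0,0,0,0.5],[0.093,0.211,-0.34,0,0,0,0.5],[0.093,0.211,-0.37,0,0,0,0.5],[0.093,0.211,-0.38,0,0,0,0.5],[0.093,0.211,-0.38,0,0,0,0.5],[0.093,0.211,-0.38,0,0,0,0.8]]])

```text
clock: 10.1
eef_pos: [625.7, 303.4, 8.2]
eef_rot: [3.139, -0.001, 1.57]
wrist_force: [-0.7, -0.7, -0.7]
finger_gap: 41.7
finger_force: 0.0
```

>>> servo_tool(motion=[[[0,0,0,0,0,0,0.8],[0,0,0,0,0,0,0.8],[0,0,0.08,0,0,0,0.8],[0,0,0.16,0,0,0,0.8],[-0.02,-0.04,0.24,0,0,0,0.8],[-0.09,-0.1,0.3,0,0,0,0.8],[-0.16,-0.16,0.3,0,0,0,0.8],[-0.2,-0.24,0.3,0,0,0,0.8],[-0.2,-0.24,0.3,0,0,0,0.8],[-0.2,-0.24,0.3,0,0,0,0.8]]])

```text
clock: 11.1
eef_pos: [524.9, 182.9, 157.3]
eef_rot: [3.14, -0.001, 1.569]
wrist_force: [0.5, -0.8, -0.4]
finger_gap: 27.5
finger_force: 10.0
```

```bash
python3 - <<'E'
from m import *
c=wr('w5');s=manip.read_state();print(s['clock'],s['eef_pos'],s['eef_rot'],s['finger_gap'])
objs(c)
print(recess(c,(498,136)))
E
```

```text
11.15 [525.24262972 183.47540108 156.96149172] [ 3.14011774e+00 -5.39872365e-04  1.56935821e+00] 27.378188163868195
932 [220.  13.] col [143 247  81] mean [445.7 356.4  17.5] z90 20.5 rect [444.6 356.2  28.4  19.8] -0.1
1036 [366.  15.] col [114 236  69] mean [556.7 354.4  17.9] z90 20.5 rect [557.3 354.5  27.   22.7] -0.1
1051 [296.  74.] col [ 25 229 132] mean [502.1 313.4  18. ] z90 20.4 rect [501.8 314.1  27.8  27.2] -0.2
921 [248. 145.] col [110  99  90] mean [461.8 259.6  17.9] z90 20.3 rect [460.8 259.4  27.9  27.3] -26.2
3109 [417. 282.] col [ 33 182 114] mean [607.5 138.8  16.7] z90 26.5 rect [608.1 134.8  64.8  46.6] -85.8
924 [294. 266.] col [ 19 168 127] mean [496.4 153.5  13.7] z90 15.5 rect [499.7 149.3  46.   27.1] -5.5
([], np.float64(14.2))
```

>>> servo_tool(motion=[[[0,0.06,0,0,0,0,0.8],[0,0.06,0,0,0,0,0.8],[0,0.06,0,0,0,0,0.8]]])

```text
clock: 11.45
eef_pos: [524.8, 214.1, 155.8]
eef_rot: [-3.141, 0.0, 1.571]
wrist_force: [0.6, -0.8, -0.1]
finger_gap: 27.3
finger_force: 10.0
```

```bash
python3 - <<'E'
from m import *
c=wr('w6');s=manip.read_state();print(s['clock'],s['eef_pos'],s['eef_rot'],s['finger_gap'])
print(recess(c,(498,134)))
v,u=np.mgrid[0:480,0:640]
for a,ce,m in blobs(c,masks(c)['red']&(v>240)&(v<345)&(abs(u-326)<40),300):
    d=c.copy();d['cx']+=.6;d['cy']+=.6;print('held',a,ce,ray(d,*ce,167),*rect(d,m,165), np.median(cloud(c)[m][:,2]))
E
```

```text
11.5 [524.82651663 213.5301354  155.83940293] [-3.14117970e+00  2.43030182e-04  1.57073045e+00] 27.3633450468332
([], np.float64(14.0))
held 2543 [324.98309084 298.32913881] [524.8820584  217.31049142 167.        ] [524.9 216.4  30.2  26.4] -90.0 166.58564688815585
```

>>> servo_tool(motion=[[[0.03,-0.1,0,0,0,0,0.8],[0.03,-0.2,0,0,0,0,0.8],[0.03,-0.22,0,0,0,0,0.8],[0.03,-0.22,0,0,0,0,0.8]]])

```text
clock: 11.9
eef_pos: [539.9, 101.5, 156.2]
eef_rot: [3.142, 0.0, 1.567]
wrist_force: [-0.2, 0.1, -0.4]
finger_gap: 27.3
finger_force: 10.0
```

```bash
python3 - <<'E'
from m import *
c=wr('w7');s=manip.read_state();print(s['clock'],s['eef_pos'],s['eef_rot'],s['finger_gap'])
print(recess(c,(498,134)));objs(c)
E
```

```text
11.95 [539.87333388 102.87137964 156.2848342 ] [ 3.14139655e+00 -2.09084239e-04  1.56813780e+00] 27.452591289370083
([(array([498.6, 133.4]), array([31.9, 32.2]), array([498.6, 133.4,  33. ]))], np.float64(14.3))
1187 [223.  37.] col [114 219  87] mean [462.2 258.   17.8] z90 20.4 rect [461.3 258.9  29.2  27.6] -49.5
3609 [405. 194.] col [ 48 186 117] mean [607.8 137.3  17. ] z90 26.7 rect [608.3 133.5  63.4  46.2] -86.3
3185 [277. 199.] col [ 20 152 130] mean [498.2 133.   13.2] z90 15.4 rect [498.1 129.7  63.5  46.2] 84.5
1709 [462. 306.] col [ 19 166 127] mean [665.7  33.   12.7] z90 15.1 rect [666.4  24.   57.9  46.6] -67.7
1556 [224. 307.] col [ 19 170 129] mean [444.8  33.5  12.8] z90 15.1 rect [445.6  30.3  47.1  41.8] -12.1
831 [336. 334.] col [87 49 20] mean [548.9  13.3  27.7] z90 28.9 rect [547.5   7.3  39.9  30.4] 12.2
```

>>> servo_tool(motion=[[[-0.083,0.06,0,0,0,0,0.8],[-0.083,0.06,-0.08,0,0,0,0.8],[-0.083,0.06,-0.16,0,0,0,0.8],[-0.083,0.06,-0.22,0,0,0,0.8],[-0.083,0.06,-0.25,0,0,0,0.8],[-0.083,0.06,-0.265,0,0,0,0.8],[-0.083,0.06,-0.28,0,0,0,0.8],[-0.083,0.06,-0.28,0,0,0,0.8],[-0.083,0.06,-0.28,0,0,0,0.8]]])

```text
clock: 12.85
eef_pos: [498.5, 133.5, 16.8]
eef_rot: [3.141, -0.0, 1.57]
wrist_force: [0.2, -0.9, 0.1]
finger_gap: 27.5
finger_force: 10.0
```

>>> servo_tool(motion=[[[0,0,0,0,0,0,0.5],[0,0,0,0,0,0,0.5],[0,0,0.08,0,0,0,0.5],[0,0,0.16,0,0,0,0.5],[-0.02,0.06,0.24,0,0,0,0.5],[-0.05,0.15,0.28,0,0,0,0.5],[-0.08,0.24,0.28,0,0,0,0.5],[-0.107,0.32,0.28,0,0,0,0.5],[-0.107,0.32,0.28,0,0,0,0.5],[-0.107,0.32,0.28,0,0,0,0.5]]])

```text
clock: 13.85
eef_pos: [444.4, 293.5, 156.3]
eef_rot: [3.141, 0.0, 1.571]
wrist_force: [0.7, -0.1, 0.6]
finger_gap: 46.9
finger_force: 0.0
```

```bash
python3 - <<'E'
from m import *
c=wr('w8');s=manip.read_state();print(s['clock'],s['eef_pos'],s['eef_rot'],s['finger_gap'])
objs(c)
c=load('top0');c=grab('top','t1');objs(c,480)
E
```

```text
13.9 [444.77206293 292.71827988 156.25366012] [3.14154838e+00 1.59671890e-04 1.56983677e+00] 47.22757624713826
867 [325. 155.] col [  3 197  99] mean [443.9 361.6  18.2] z90 20.3 rect [444.  361.2  26.8  26.8] 90.0
936 [459. 159.] col [113 219  74] mean [555.  358.4  17.6] z90 20.2 rect [556.  357.9  29.3  26.9] -0.0
820 [391. 211.] col [ 25 232 140] mean [500.4 315.5  17.8] z90 20.2 rect [500.8 314.7  28.3  26.5] -43.6
750 [343. 270.] col [113 160  94] mean [460.  261.7  17.5] z90 20.0 rect [459.9 260.3  28.6  27.7] -62.5
4219 [182. 113.] col [37 23 49] mean [857.  350.8  11.8] z90 13.9 rect [856.1 349.7 159.9 121.5] -78.5
318 [376. 108.] col [ 18 119  52] mean [854.4 -47.8  23. ] z90 26.2 rect [858.6 -49.7  65.8  23.8] 0.2
265 [ 61. 190.] col [ 16 144  28] mean [695.3 581.8  25.5] z90 32.7 rect [698.7 588.9 102.9  12.1] 0.2
537 [345. 199.] col [ 19 148 106] mean [666.7  20.7  13.1] z90 15.7 rect [667.5  18.4  64.   47.1] -67.6
654 [287. 230.] col [ 17 148  97] mean [606.9 136.   16.5] z90 26.1 rect [607.4 132.9  63.6  46.9] -86.2
377 [ 56. 263.] col [ 15 165  26] mean [549.6 582.3  25.4] z90 32.9 rect [552.4 588.7 129.   24.3] -6.8
315 [383. 255.] col [ 24  27 116] mean [553.2 -50.8  15. ] z90 17.3 rect [548.9 -48.8  75.1  22.1] 1.3
317 [350. 259.] col [36 63 56] mean [545.9  13.7  27.6] z90 29.5 rect [547.3  12.6  37.5  37.5] -1.3
682 [290. 286.] col [ 20 125  98] mean [496.9 132.   16.6] z90 26.6 rect [496.9 129.   63.7  45.9] 84.6
171 [197. 286.] col [ 26 144 103] mean [500.1 312.2  17.2] z90 20.9 rect [500.4 312.8  27.2  27.2] -88.8
610 [349. 313.] col [ 19 146 100] mean [441.8  18.9  13.2] z90 16.1 rect [441.3  16.4  63.2  45.7] 77.5
169 [225. 307.] col [100  65  73] mean [459.5 257.9  17.6] z90 21.0 rect [459.7 258.1  27.3  24.8] 88.7
```

>>> servo_tool(motion=[[[-0.001,0.09,0,0,0,0,0.5],[-0.001,0.1355,-0.09,0,0,0,0.5],[-0.001,0.1355,-0.18,0,0,0,0.5],[-0.001,0.1355,-0.26,0,0,0,0.5],[-0.001,0.1355,-0.3,0,0,0,0.5],[-0.001,0.1355,-0.3,0,0,0,0.5],[-0.001,0.1355,-0.3,0,0,0,0.5],[-0.001,0.1355,-0.3,0,0,0,0.8],[-0.001,0.1355,-0.3,0,0,0,0.8],[-0.001,0.1355,-0.3,0,0,0,0.8]]])

```text
clock: 14.95
eef_pos: [444.7, 361.1, 7.2]
eef_rot: [3.14, -0.001, 1.57]
wrist_force: [0.4, -0.9, 5.4]
finger_gap: 27.9
finger_force: 10.0
```

>>> servo_tool(motion=[[[0,0,0.05,0,0,0,0.8],[0,0,0.13,0,0,0,0.8],[0,-0.02,0.22,0,0,0,0.8],[0,-0.1,0.3,0,0,0,0.8],[0,-0.2,0.3,0,0,0,0.8],[0,-0.3,0.3,0,0,0,0.8],[0,-0.4,0.3,0,0,0,0.8],[0,-0.5,0.3,0,0,0,0.8],[0,-0.54,0.3,0,0,0,0.8]]])

```text
clock: 15.85
eef_pos: [443.8, 88.1, 156.8]
eef_rot: [3.141, 0.0, 1.568]
wrist_force: [1.0, -0.4, 0.3]
finger_gap: 27.6
finger_force: 10.0
```

>>> servo_tool(motion=[[[0.03,-0.1,0,0,0,0,0.8],[0.07,-0.19,0,0,0,0,0.8],[0.07,-0.19,0,0,0,0,0.8],[0.07,-0.19,0,0,0,0,0.8]]])

```text
clock: 16.25
eef_pos: [479.2, -4.8, 156.3]
eef_rot: [3.142, -0.0, 1.568]
wrist_force: [0.0, 0.7, -0.8]
finger_gap: 27.0
finger_force: 10.0
```

```bash
python3 - <<'E'
from m import *
c=wr('w9');s=manip.read_state();print(s['clock'],s['eef_pos'],s['eef_rot'],s['finger_gap'])
objs(c);print(recess(c,(443,20)))
E
```

```text
16.3 [478.94107584  -3.84722275 156.28988233] [-3.14154816e+00 -1.56030524e-04  1.56913678e+00] 27.24550632347067
4853 [489.  58.] col [ 53 190 109] mean [607.  135.8  17. ] z90 26.9 rect [608.2 133.   63.6  48.4] -86.6
4593 [349.  64.] col [ 53 187 123] mean [498.3 132.   17.1] z90 26.9 rect [498.1 129.   63.8  46. ] 84.5
3440 [543. 204.] col [ 19 168 128] mean [667.5  21.7  13. ] z90 15.3 rect [667.6  18.7  64.5  49.1] -67.7
3117 [284. 207.] col [ 20 152 135] mean [443.1  20.   13.2] z90 15.4 rect [442.5  17.   63.6  46. ] 77.1
1801 [406. 215.] col [65 33 25] mean [546.1  15.   27.2] z90 29.0 rect [548.6  12.7  43.1  39.8] -43.5
707 [489. 267.] col [42 53 91] mean [622.3 -32.7  22.1] z90 32.8 rect [624.9 -39.6  47.7  32.8] 65.8
1315 [415. 282.] col [ 18  24 142] mean [559.9 -48.9  14.8] z90 16.8 rect [554.7 -48.1  69.1  25. ] -0.2
([(array([443.5,  20.5]), array([31.8, 32.4]), array([443.5,  20.5,  33.1]))], np.float64(14.3))
```

>>> servo_tool(motion=[[[-0.072,0.049,0,0,0,0,0.8],[-0.072,0.049,-0.08,0,0,0,0.8],[-0.072,0.049,-0.16,0,0,0,0.8],[-0.072,0.049,-0.22,0,0,0,0.8],[-0.072,0.049,-0.25,0,0,0,0.8],[-0.072,0.049,-0.265,0,0,0,0.8],[-0.072,0.049,-0.28,0,0,0,0.8],[-0.072,0.049,-0.28,0,0,0,0.8],[-0.072,0.049,-0.28,0,0,0,0.8]]])

```text
clock: 17.2
eef_pos: [443.5, 20.6, 16.8]
eef_rot: [3.141, 0.0, 1.57]
wrist_force: [0.2, -0.1, -0.1]
finger_gap: 27.1
finger_force: 10.0
```

>>> servo_tool(motion=[[[0,0,0,0,0,0,0.5],[0,0,0,0,0,0,0.5],[0,0,0.08,0,0,0,0.5],[0,0,0.16,0,0,-0.03,0.3],[0,0,0.24,0,0,-0.072,0.3],[0,-0.06,0.28,0,0,-0.072,0.3],[0,-0.06,0.28,0,0,-0.072,0.3],[0,-0.06,0.28,0,0,-0.072,0.3]]])

```text
clock: 18.0
eef_pos: [443.1, -9.8, 156.3]
eef_rot: [3.141, -0.0, 1.343]
wrist_force: [-0.0, -0.3, 0.5]
finger_gap: 66.0
finger_force: 0.0
```

```bash
python3 - <<'E'
from m import *
c=wr('w10');s=manip.read_state();print(s['clock'],s['eef_pos'],s['eef_rot'],s['finger_gap'])
objs(c)
P=cloud(c)
for a,ce,m in blobs(c,masks(c)['red'],200): print('red',a,ce.round(),P[m].mean(0).round(1),P[m][:,2].max().round(1))
E
```

```text
18.05 [442.83498643  -9.41796494 155.69395013] [-3.14092994e+00 -3.19035118e-05  1.34316027e+00] 65.48714098312567
4782 [353.  45.] col [ 51 189 115] mean [498.6 132.1  17.1] z90 26.9 rect [498.5 129.2  63.9  46.2] 84.5
2966 [494.  23.] col [ 45 192  97] mean [606.5 123.2  16.1] z90 25.4 rect [607.4 120.5  56.1  37.4] -13.1
3927 [581. 138.] col [ 19 170 119] mean [668.1  21.8  13. ] z90 15.3 rect [668.1  18.9  64.6  49.3] -67.5
1968 [442. 182.] col [58 38 24] mean [546.1  15.   27. ] z90 29.1 rect [549.5  12.2  43.8  39.5] -13.1
3480 [318. 202.] col [ 16 162 116] mean [443.7  20.7  17. ] z90 26.8 rect [442.8  17.   62.4  46. ] 76.9
855 [538. 217.] col [42 59 82] mean [622.3 -33.7  22.1] z90 32.5 rect [625.9 -39.   46.5  32.5] 65.0
1688 [458. 250.] col [ 18  24 135] mean [554.6 -49.6  15. ] z90 16.9 rect [550.9 -54.   75.2  26.4] 9.9
red 479 [498.   7.] [606.  131.   26.4] 336.3
red 1162 [354.  42.] [498.  131.8  27. ] 336.3
red 513 [320. 197.] [446.9  25.6  27.4] 336.3
red 433 [399. 419.] [ 471.9 -208.1   16.7] 23.9
```

View pics/w10.png

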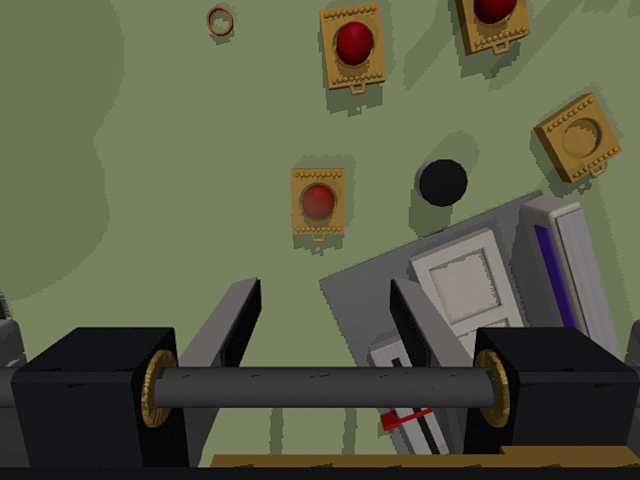

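The wrist view shows the three domes seated, in the settings at (318,202), (354,44) and (495,10). The spare setting is at (580,138), and the nearest pocket is at (465,285).

>>> servo_tool(motion=[[[0,0.0605,0,0,0,0,0.3],[0,0.0605,-0.09,0,0,0,0.3],[0,0.0605,-0.18,0,0,0,0.3],[0,0.0605,-0.25,0,0,0,0.3],[0,0.0605,-0.29,0,0,0,0.3],[0,0.0605,-0.301,0,0,0,0.3],[0,0.0605,-0.301,0,0,0,0.3],[0,0.0605,-0.301,0,0,0,0.6],[0,0.0605,-0.301,0,0,0,0.6],[0,0.0605,-0.301,0,0,0,0.6]]], newtons=25)

```text
clock: 19.05
eef_pos: [443.7, 20.7, 6.5]
eef_rot: [3.14, -0.0, 1.343]
wrist_force: [-0.5, -0.3, 3.9]
finger_gap: 45.9
finger_force: 25.1
```

>>> servo_tool(motion=[[[0,0,0,0,0,0,0.6],[0,0,0.04,0,0,0,0.6],[0,0,0.1,0,0,0,0.6],[0,0,0.18,0,0,0,0.6],[0,0,0.26,0,0,0.03,0.6],[0.03,-0.06,0.3,0,0,0.06,0.6],[0.09,-0.13,0.3,0,0,0.1,0.6],[0.15,-0.2,0.3,0,0,0.129,0.6],[0.21,-0.27,0.3,0,0,0.129,0.6],[0.21,-0.27,0.3,0,0,0.129,0.6]]])

```text
clock: 20.05
eef_pos: [549.8, -117.8, 154.8]
eef_rot: [-3.141, 0.0, 1.746]
wrist_force: [-0.2, 0.6, -2.4]
finger_gap: 45.8
finger_force: 25.0
```

```bash
cat >> m.py <<'E'
def pockets(c,vmax=345):
    P=cloud(c);Z=P[...,2];H=hsv(c);v,u=np.mgrid[0:480,0:640]
    fl=(v<vmax)&(cv2.medianBlur(Z.astype(np.float32),5)<12.8)&(Z>6)&(H[...,2]>90)&(H[...,1]<70)&(P[...,1]<0)&(P[...,0]>530)
    for a,ce,m in blobs(c,fl,500): q=rect(c,m,10);print('pocket floor',a,ce.round(),*q,np.median(Z[m]).round(1))
    # tray top outline hole (rim at z=16)
    tr=((v<vmax)&(cv2.medianBlur(Z.astype(np.float32),5)>13)&(Z<21)&(H[...,2]>90)&(H[...,1]<70)&(P[...,1]<0)&(P[...,0]>530)).astype(np.uint8)
    cs,h=cv2.findContours(tr,cv2.RETR_CCOMP,cv2.CHAIN_APPROX_NONE)
    for k,hh in zip(cs,h[0]):
        if hh[3]>=0 and cv2.contourArea(k)>500:
            w=np.array([ray(c,a,b,16)[:2] for a,b in k[:,0]],np.float32);(x,y),sz,an=cv2.minAreaRect(w);print('rim',np.round([x,y,*sz,an],1))
E
python3 - <<'E'
from m import *
c=wr('w11');s=manip.read_state();print(s['clock'],s['eef_pos'],s['eef_rot'],s['finger_gap'])
pockets(c)
E
```

```text
20.1 [ 548.48203295 -115.8957748   154.79705419] [-3.14041766e+00 -5.16691678e-04  1.74629894e+00] 45.664604480412486
pocket floor 3947 [340. 200.] [556.  -86.9  60.   50.4] -78.6 10.2
```

View pics/w11.png

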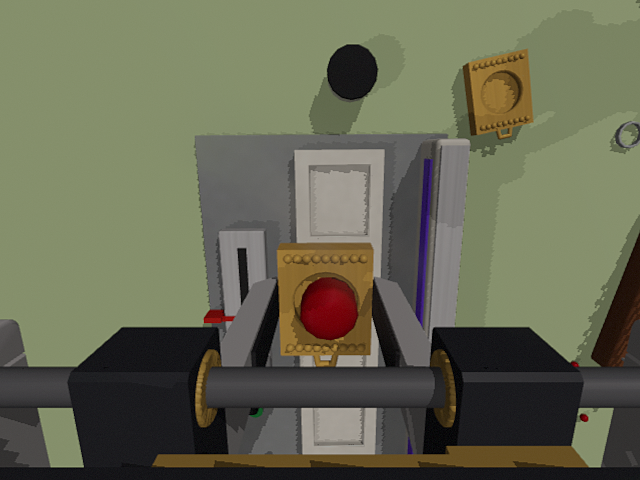

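The wrist view shows the setting and stone held at (325,300), the free first pocket at (340,200), and the clip at (214,316).

>>> servo_tool(motion=[[[0.016,0.054,0,0,0,0.001,0.6],[0.016,0.054,-0.08,0,0,0.001,0.6],[0.016,0.054,-0.16,0,0,0.001,0.6],[0.016,0.054,-0.22,0,0,0.001,0.6],[0.016,0.054,-0.252,0,0,0.001,0.6],[0.016,0.054,-0.252,0,0,0.001,0.6],[0.016,0.054,-0.252,0,0,0.001,0.6]]])

```text
clock: 20.8
eef_pos: [556.2, -86.9, 30.6]
eef_rot: [3.141, 0.0, 1.752]
wrist_force: [0.5, 0.0, -1.3]
finger_gap: 45.8
finger_force: 25.0
```

```bash
python3 - <<'E'
from m import *
for i in range(2):
    c=wr(f'w12{i}');s=manip.read_state();print(s['clock'],s['eef_pos'],s['eef_rot'],s['finger_gap'],s['wrist_force'])
E
```

```text
20.85 [556.569621   -87.05846188  31.08292752] [3.14007269e+00 6.04009313e-04 1.75225096e+00] 45.384058013624845 [ 0.2933152   0.11875687 -0.73208121]
20.9 [556.7505445  -87.18036721  31.23225204] [3.13959544e+00 7.98601487e-04 1.75213426e+00] 45.73840597678185 [ 0.91182822  0.7726077  -1.90615591]
```

View pics/w121.png

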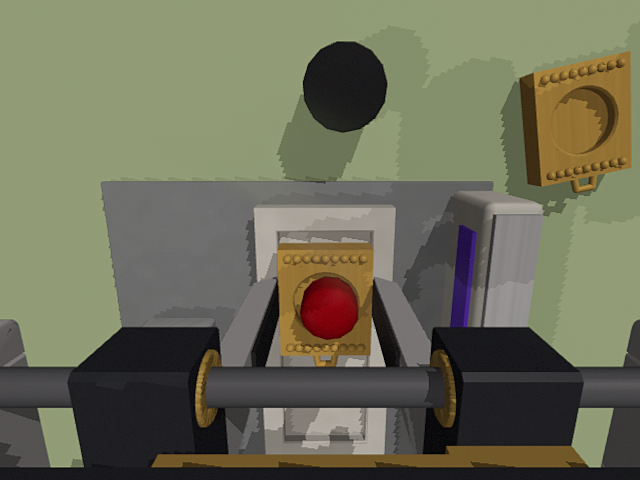

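The setting at (325,300) is centred over the pocket between the tray edges at about (255,215) and (394,215).

>>> servo_tool(motion=[[[0,0,-0.01,0,0,0,0.6],[0,0,-0.018,0,0,0,0.6],[0,0,-0.026,0,0,0,0.6],[0,0,-0.026,0,0,0,0.6]]])

```text
clock: 21.3
eef_pos: [556.1, -87.3, 16.4]
eef_rot: [-3.141, -0.0, 1.752]
wrist_force: [0.8, -0.5, -2.2]
finger_gap: 45.6
finger_force: 25.0
```

>>> servo_tool(motion=[[[0,0,0,0,0,0,0.45],[0,0,0,0,0,0,0.3],[0,0,0.06,0,0,0,0.3],[0,0,0.14,0,0,0,0.3],[0,0,0.22,0,0,0,0.3],[-0.03,0.09,0.28,0,0,-0.04,0.3],[-0.06,0.18,0.28,0,0,-0.088,0.3],[-0.09,0.27,0.28,0,0,-0.088,0.3],[-0.116,0.37,0.28,0,0,-0.088,0.3],[-0.116,0.37,0.28,0,0,-0.088,0.3]]])

```text
clock: 22.3
eef_pos: [496.9, 101.6, 157.1]
eef_rot: [3.141, -0.001, 1.48]
wrist_force: [0.4, -0.1, -0.2]
finger_gap: 66.1
finger_force: 0.0
```

```bash
cat > chk.py <<'E'
from m import *
def chk(tag):
    t=grab('top',tag);P=cloud(t);Z=cv2.medianBlur(P[...,2].astype(np.float32),3);H=hsv(t)
    for a,ce,m in blobs(t,(P[...,0]>520)&(P[...,0]<640)&(P[...,1]<-30)&(P[...,1]>-360)&(Z>19.5)&(Z<45)&(H[...,1]>80),100):
        q=P[m];b=m&(Z<28.5);A=np.c_[q[:,:2],np.ones(len(q))][q[:,2]<28]
        k=np.linalg.lstsq(A,q[q[:,2]<28][:,2],rcond=None)[0]
        print('in tray',a,ce.round(),q.mean(0).round(1),'brass top z',np.median(q[q[:,2]<29][:,2]).round(1),'dome',np.percentile(q[:,2],98).round(1),'slope',k[:2].round(3),'rect',*rect(t,m,24))
E
python3 - <<'E'
from chk import *
chk('t2')
c=wr('w13');s=manip.read_state();print(s['clock'],s['eef_pos'],s['eef_rot'],s['finger_gap'])
objs(c)
P=cloud(c)
for a,ce,m in blobs(c,masks(c)['red'],200): print('red',a,ce.round(),P[m].mean(0).round(1))
E
```

```text
in tray 134 [410. 215.] [ 628.1 -104.4   36.9] brass top z 27.0 dome 43.9 slope [-3.296 -0.61 ] rect [ 630.5 -107.   134.1    3.9] -79.8
in tray 678 [402. 253.] [555.4 -87.9  26.4] brass top z 23.7 dome 38.7 slope [-0.003  0.   ] rect [555.8 -90.8  62.8  45.9] -79.9
22.4 [498.00616367  98.60962895 156.9340904 ] [ 3.14108102e+00 -5.24577055e-05  1.47781947e+00] 66.11864367434579
1149 [260.  41.] col [114 228  83] mean [461.7 258.1  17.9] z90 20.4 rect [461.2 259.2  28.5  27.3] -48.8
3753 [451. 181.] col [ 45 188 110] mean [607.5 137.4  16.9] z90 26.7 rect [608.4 133.5  63.4  47.7] -86.4
3535 [323. 197.] col [ 19 166 113] mean [498.5 133.5  16.9] z90 26.9 rect [498.2 129.9  63.   46. ] 84.6
2555 [517. 297.] col [ 19 169 120] mean [667.7  24.6  12.9] z90 15.1 rect [667.3  21.9  63.1  47.3] -67.6
1109 [383. 324.] col [38 42 32] mean [541.4  16.4  25.9] z90 28.8 rect [541.9  10.1  48.5  26.8] -77.0
red 964 [453. 180.] [605.6 139.4  26.2]
red 644 [324. 195.] [499.9 136.8  26.9]
red 738 [406. 422.] [556.2 -81.7  35.2]
```

>>> servo_tool(motion=[[[0,0.072,0,0,0,0,0.3],[0,0.072,-0.09,0,0,0,0.3],[0,0.072,-0.18,0,0,0,0.3],[0,0.072,-0.25,0,0,0,0.3],[0,0.072,-0.29,0,0,0,0.3],[0,0.072,-0.302,0,0,0,0.3],[0,0.072,-0.302,0,0,0,0.3],[0,0.072,-0.302,0,0,0,0.6],[0,0.072,-0.302,0,0,0,0.6],[0,0.072,-0.302,0,0,0,0.6]]])

```text
clock: 23.4
eef_pos: [498.7, 133.7, 6.6]
eef_rot: [3.14, -0.0, 1.475]
wrist_force: [1.4, -1.0, 3.9]
finger_gap: 45.5
finger_force: 25.1
```

>>> servo_tool(motion=[[[0,0,0,0,0,0,0.6],[0,0,0.04,0,0,0,0.6],[0,0,0.1,0,0,0,0.6],[0,0,0.18,0,0,0,0.6],[0,0,0.26,0,0,0,0.6],[0.02,-0.06,0.3,0,0,0.03,0.6],[0.04,-0.14,0.3,0,0,0.06,0.6],[0.07,-0.22,0.3,0,0,0.088,0.6],[0.1,-0.3,0.3,0,0,0.088,0.6],[0.12,-0.38,0.3,0,0,0.088,0.6]]])

```text
clock: 24.4
eef_pos: [558.6, -58.0, 155.9]
eef_rot: [3.141, 0.0, 1.752]
wrist_force: [0.2, 0.3, -1.5]
finger_gap: 46.1
finger_force: 25.0
```

>>> servo_tool(motion=[[[0.01,-0.08,0,0,0,0,0.6],[0.022,-0.16,0,0,0,0,0.6],[0.022,-0.205,0,0,0,0,0.6],[0.022,-0.205,0,0,0,0,0.6],[0.022,-0.205,0,0,0,0,0.6]]])

```text
clock: 24.9
eef_pos: [569.0, -158.7, 155.6]
eef_rot: [-3.141, -0.0, 1.751]
wrist_force: [-0.3, 0.2, -1.3]
finger_gap: 45.5
finger_force: 25.0
```

```bash
python3 - <<'E'
from m import *
for i in range(2): c=wr(f'w14{i}');s=manip.read_state();print(s['clock'],s['eef_pos'],s['eef_rot'],s['finger_gap'])
P=cloud(c);Z=P[...,2];v,u=np.mgrid[0:480,0:640]
m=(v<230)&(Z>20)&(Z<32)&(P[...,0]<620)&(P[...,1]<-40)
for a,ce,b in blobs(c,m,300): print('seated1',P[b].mean(0).round(1),*rect(c,b,24),np.median(Z[b]).round(1))
pockets(c)
E
```

```text
24.95 [ 569.07380555 -158.08726304  155.66098844] [-3.14144744e+00 -3.31834722e-04  1.75218707e+00] 45.42003627443163
25.0 [ 569.15547673 -157.8023184   155.746011  ] [-3.14155639e+00 -1.85250753e-04  1.75286924e+00] 45.744549707176205
seated1 [556.3 -88.4  24.4] [556.9 -91.8  62.8  46. ] -79.7 24.4
pocket floor 2398 [326. 221.] [ 567.1 -147.4   50.5   36.7] 10.3 10.2
```

>>> servo_tool(motion=[[[0,0,-0.08,0,0,0,0.6],[0,0,-0.16,0,0,0,0.6],[0,0,-0.22,0,0,0,0.6],[0,0,-0.245,0,0,0,0.6],[0,0,-0.252,0,0,0,0.6],[0,0,-0.258,0,0,0,0.6],[0,0,-0.268,0,0,0,0.6],[0,0,-0.278,0,0,0,0.6],[0,0,-0.278,0,0,0,0.6]]])

```text
clock: 25.9
eef_pos: [569.4, -158.9, 16.9]
eef_rot: [3.141, 0.0, 1.752]
wrist_force: [-0.2, 0.8, -0.1]
finger_gap: 45.4
finger_force: 25.0
```

>>> servo_tool(motion=[[[0,0,0,0,0,0,0.45],[0,0,0,0,0,0,0.3],[0,0,0.06,0,0,0,0.3],[0,0,0.14,0,0,0,0.3],[0,0,0.22,0,0,0,0.3],[0.01,0.09,0.28,0,0,-0.038,0.3],[0.03,0.18,0.28,0,0,-0.038,0.3],[0.05,0.27,0.28,0,0,-0.038,0.3],[0.07,0.36,0.28,0,0,-0.038,0.3],[0.078,0.45,0.28,0,0,-0.038,0.3]]])

```text
clock: 26.9
eef_pos: [608.5, 68.0, 157.0]
eef_rot: [3.141, 0.0, 1.632]
wrist_force: [0.5, 0.1, -0.2]
finger_gap: 65.9
finger_force: 0.0
```

>>> servo_tool(motion=[[[0,0.072,0,0,0,0,0.3],[0,0.072,0,0,0,0,0.3],[0,0.072,0,0,0,0,0.3]]])

```text
clock: 27.2
eef_pos: [608.1, 102.4, 156.7]
eef_rot: [3.142, 0.0, 1.634]
wrist_force: [0.3, -0.1, -0.5]
finger_gap: 65.7
finger_force: 0.0
```

```bash
python3 - <<'E'
from chk import *
chk('t3')
for i in range(2):
    c=wr(f'w15{i}');s=manip.read_state();print(s['clock'],s['eef_pos'],s['eef_rot'],s['finger_gap'])
objs(c)
E
```

```text
in tray 136 [410. 215.] [ 628.1 -104.7   37.1] brass top z 27.5 dome 44.8 slope [-4.746 -0.874] rect [ 630.7 -108.2  136.6    3.9] -79.8
in tray 686 [439. 245.] [ 568.2 -159.1   26.2] brass top z 23.5 dome 38.6 slope [-0.008  0.003] rect [ 569.2 -162.5   64.2   46. ] -79.3
in tray 670 [403. 253.] [553.6 -88.5  26.4] brass top z 23.7 dome 38.5 slope [-0.001  0.003] rect [554.  -91.5  64.   46.4] -79.2
27.3 [608.22226604 101.08646487 156.78504095] [3.14154504e+00 1.81970263e-04 1.63159408e+00] 65.59383024311218
27.35 [608.25007549 100.90542658 156.793021  ] [3.14154626e+00 9.92294478e-05 1.63109855e+00] 66.20702013752926
2011 [619.  25.] col [122  18  38] mean [825.7 280.5  12.1] z90 13.3 rect [824.5 280.7  37.4  31.6] -78.0
1253 [148.  24.] col [110 138  81] mean [463.3 258.   17.6] z90 20.4 rect [461.7 258.7  30.3  27.3] -41.2
3512 [329. 194.] col [ 23 171 111] mean [608.6 137.1  17. ] z90 26.9 rect [609.  133.1  62.7  46. ] -86.6
1566 [376. 318.] col [ 19 167 118] mean [660.   23.3  12.7] z90 15.1 rect [661.2  22.   58.7  37.3] -72.0
707 [264. 326.] col [74 49 29] mean [557.1  15.4  25.5] z90 28.9 rect [556.2   9.6  45.8  19. ] 73.2
```

>>> servo_tool(motion=[[[0,0.0705,0,0,0,0,0.3],[0,0.0705,-0.09,0,0,0,0.3],[0,0.0705,-0.18,0,0,0,0.3],[0,0.0705,-0.25,0,0,0,0.3],[0,0.0705,-0.29,0,0,0,0.3],[0,0.0705,-0.302,0,0,0,0.3],[0,0.0705,-0.302,0,0,0,0.3],[0,0.0705,-0.302,0,0,0,0.6],[0,0.0705,-0.302,0,0,0,0.6],[0,0.0705,-0.302,0,0,0,0.6]]])

```text
clock: 28.35
eef_pos: [608.7, 137.4, 6.8]
eef_rot: [3.14, -0.0, 1.632]
wrist_force: [1.4, -1.1, 6.5]
finger_gap: 45.8
finger_force: 25.1
```

>>> servo_tool(motion=[[[0,0,0,0,0,0,0.6],[0,0,0.04,0,0,0,0.6],[0,0,0.1,0,0,0,0.6],[0,0,0.18,0,0,0,0.6],[0,0,0.26,0,0,0,0.6],[0,-0.06,0.3,0,0,0.038,0.6],[-0.01,-0.14,0.3,0,0,0.038,0.6],[-0.02,-0.22,0.3,0,0,0.038,0.6],[-0.03,-0.3,0.3,0,0,0.038,0.6],[-0.03,-0.38,0.3,0,0,0.038,0.6]]])

```text
clock: 29.35
eef_pos: [592.5, -54.0, 156.0]
eef_rot: [3.142, -0.0, 1.752]
wrist_force: [0.9, -0.5, -1.6]
finger_gap: 45.7
finger_force: 25.0
```

>>> servo_tool(motion=[[[-0.01,-0.08,0,0,0,0,0.6],[-0.015,-0.16,0,0,0,0,0.6],[-0.02,-0.24,0,0,0,0,0.6],[-0.022,-0.32,0,0,0,0,0.6],[-0.022,-0.356,0,0,0,0,0.6],[-0.022,-0.356,0,0,0,0,0.6],[-0.022,-0.356,0,0,0,0,0.6]]])

```text
clock: 30.05
eef_pos: [582.2, -229.8, 155.5]
eef_rot: [-3.141, -0.001, 1.752]
wrist_force: [-0.4, 0.1, -0.7]
finger_gap: 45.2
finger_force: 25.0
```

```bash
python3 - <<'E'
from m import *
for i in range(2): c=wr(f'w16{i}');s=manip.read_state();print(s['clock'],s['eef_pos'],s['eef_rot'],s['finger_gap'])
P=cloud(c);Z=P[...,2];v,u=np.mgrid[0:480,0:640]
m=(v<230)&(Z>20)&(Z<32)&(P[...,0]<620)&(P[...,1]<-40)
for a,ce,b in blobs(c,m,300): print('seated',P[b].mean(0).round(1),*rect(c,b,24),np.median(Z[b]).round(1))
pockets(c)
E
```

```text
30.1 [ 582.33447795 -229.34363517  155.63413516] [-3.14150023e+00 -4.24884335e-04  1.75277460e+00] 45.652158804098974
30.15 [ 582.40150525 -229.16022327  155.71685724] [-3.14156403e+00 -3.18018301e-04  1.75325356e+00] 45.482327153609624
seated [554.7 -89.6  24.5] [555.3 -92.7  63.2  46.1] -79.6 24.4
seated [ 569.5 -160.    24.4] [ 570.2 -163.4   62.    46. ] -79.6 24.4
pocket floor 2280 [325. 221.] [ 580.2 -218.6   50.4   34.9] 10.4 10.1
rim [ 569.3 -162.1   50.9   70.3    9.1]
```

>>> servo_tool(motion=[[[0,0,-0.08,0,0,0,0.6],[0,0,-0.16,0,0,0,0.6],[0,0,-0.22,0,0,0,0.6],[0,0,-0.245,0,0,0,0.6],[0,0,-0.252,0,0,0,0.6],[0,0,-0.258,0,0,0,0.6],[0,0,-0.268,0,0,0,0.6],[0,0,-0.278,0,0,0,0.6],[0,0,-0.278,0,0,0,0.6]]])

```text
clock: 31.05
eef_pos: [582.4, -230.7, 16.9]
eef_rot: [3.141, 0.0, 1.752]
wrist_force: [0.2, 0.1, -0.8]
finger_gap: 45.5
finger_force: 25.0
```

>>> servo_tool(motion=[[[0,0,0,0,0,0,0.45],[0,0,0,0,0,0,0.3],[0,0,0.06,0,0,0,0.3],[0,0,0.14,0,0,0,0.35],[0,0,0.22,0,0,0,0.4],[-0.06,-0.05,0.3,0,0,0,0.4],[-0.12,-0.1,0.34,0,0,0,0.4],[-0.154,-0.128,0.34,0,0,0,0.4],[-0.154,-0.128,0.34,0,0,0,0.4],[-0.154,-0.128,0.34,0,0,0,0.4]]])

```text
clock: 32.05
eef_pos: [505.2, -294.5, 186.7]
eef_rot: [3.142, -0.0, 1.751]
wrist_force: [0.1, 0.3, -0.3]
finger_gap: 56.2
finger_force: 0.0
```

```bash
python3 - <<'E'
from chk import *
chk('t4')
for i in range(2): c=wr(f'w17{i}');s=manip.read_state();print(s['clock'],s['eef_pos'],s['eef_rot'],s['finger_gap'])
P=cloud(c);Z=P[...,2];v,u=np.mgrid[0:480,0:640]
import m as M
M.S0=np.array([576.,-195.5])
for a,ce,b in blobs(c,(v<345)&(Z>20)&(Z<45)&(P[...,0]<620)&(P[...,1]<-40)&(hsv(c)[...,1]>80),600): print('seated',P[b].mean(0).round(1),*rect(c,b,24),np.median(Z[b]).round(1))
for a,ce,b in blobs(c,(Z>52)&(Z<64)&(v<345)&(P[...,0]<540),100): q=rect(c,b,58);print('grip',ce.round(),*q,st(q[0]),np.median(Z[b]).round(1))
for a,ce,b in blobs(c,masks(c)['red']&(v<345)&(P[...,0]<540),20):
    cl=b&(Z>17)
    for d in(b,cl):
        ys=[st(p)[1] for p in P[d]];xs=[st(p)[0] for p in P[d]];print('red',a,ce.round(),'station y',np.percentile(ys,[5,50,95]).round(1),'x',np.percentile(xs,[5,95]).round(1),'z',np.median(Z[d]).round(1))
    if a>80: q=rect(c,b,20);print('clip rect',*q,st(q[0]))
E
```

```text
in tray 139 [410. 215.] [ 627.9 -103.9   36.7] brass top z 27.0 dome 44.0 slope [0.394 0.071] rect [ 630.4 -106.   132.2    4.6] -79.5
in tray 685 [474. 238.] [ 581.1 -230.3   26.2] brass top z 23.5 dome 38.1 slope [-0.007  0.001] rect [ 582.  -233.4   64.4   46.1] -79.6
in tray 687 [439. 245.] [ 568.2 -159.4   26.3] brass top z 23.6 dome 38.2 slope [-0.012 -0.003] rect [ 569.1 -162.8   63.7   46. ] -79.4
in tray 673 [403. 253.] [553.6 -88.6  26.3] brass top z 23.7 dome 38.5 slope [-0.006 -0.006] rect [554.  -91.7  63.6  45.8] -79.9
32.15 [ 505.69729737 -293.86591828  186.21978856] [-3.14114810e+00 -6.30667825e-04  1.75265239e+00] 56.09821736773505
32.2 [ 505.77096532 -293.78004195  186.16124809] [-3.14107154e+00 -6.56282775e-04  1.75299625e+00] 56.253148499818316
seated [ 557.2 -106.3   26. ] [ 557.8 -108.2   46.8   32.2] 10.4 24.6
seated [ 568.5 -160.6   27.3] [ 569.8 -163.7   63.2   46.8] -79.7 24.8
seated [ 581.1 -231.3   27.1] [ 582.4 -234.6   62.4   47. ] -79.7 24.6
grip [328. 208.] [ 503.  -267.9   26.6   19.1] 10.4 [-84.9 -58. ] 58.3
red 388 [316. 131.] station y [2.3 4.4 6.8] x [-120.6  -67.1] z 19.6
red 388 [316. 131.] station y [2.7 4.4 6.8] x [-120.   -67.1] z 19.6
clip rect [ 483.1 -208.1   58.4    5.1] 10.4 [-93.6   4.4]
```

View pics/w171.png

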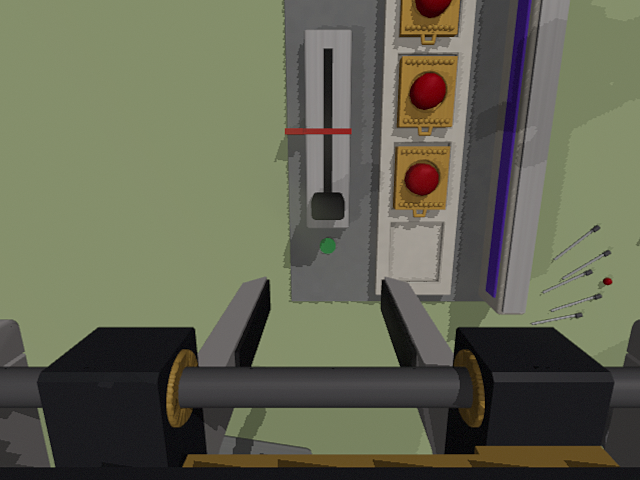

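The wrist view shows the grip at the off stop (328,206), the red strip at v=131 from (286,131) to (351,131), and the three filled settings lying flat in the tray.

>>> servo_tool(motion=[[[-0.005,0.054,-0.05,0,0,0,0.4],[-0.005,0.054,-0.14,0,0,0,0.4],[-0.005,0.054,-0.23,0,0,0,0.4],[-0.005,0.054,-0.3,0,0,0,0.4],[-0.005,0.054,-0.308,0,0,0,0.4],[-0.005,0.054,-0.308,0,0,0,0.4],[-0.005,0.054,-0.308,0,0,0,0.8],[-0.005,0.054,-0.308,0,0,0,0.8],[-0.005,0.054,-0.308,0,0,0,0.8],[-0.005,0.054,-0.308,0,0,0,0.8]]], newtons=12)

```text
clock: 33.2
eef_pos: [503.0, -267.8, 33.5]
eef_rot: [3.141, 0.001, 1.752]
wrist_force: [-1.7, -0.0, 2.2]
finger_gap: 27.7
finger_force: 6.6
```

>>> servo_tool(motion=[[[-0.005,0.03,0,0,0,0,0.8],[-0.011,0.06,0,0,0,0,0.8],[-0.016,0.09,0,0,0,0,0.8],[-0.02,0.11,0,0,0,0,0.8],[-0.022,0.12,0,0,0,0,0.8],[-0.022,0.124,0,0,0,0,0.8],[-0.022,0.124,0,0,0,0,0.8],[-0.022,0.124,0,0,0,0,0.8]]])

```text
clock: 34.0
eef_pos: [491.5, -205.2, 33.4]
eef_rot: [-3.142, 0.0, 1.752]
wrist_force: [-4.4, 0.8, 10.4]
finger_gap: 28.1
finger_force: 12.0
```

>>> servo_tool(motion=[[[0,0,0,0,0,0,0.4],[0,0,0,0,0,0,0.4],[0,0,0,0,0,0,0.4],[0,0,0.09,0,0,0,0.4],[0,0,0.18,0,0,0,0.4],[0.01,-0.06,0.28,0,0,0,0.4],[0.01,-0.06,0.28,0,0,0,0.4],[0.01,-0.06,0.28,0,0,0,0.4]]])

```text
clock: 34.8
eef_pos: [497.0, -236.2, 173.5]
eef_rot: [3.14, 0.001, 1.751]
wrist_force: [-0.4, 0.7, -1.5]
finger_gap: 55.8
finger_force: 0.0
```

```bash
python3 - <<'E'
from chk import *
import m as M
M.S0=np.array([576.,-195.5])
for i in range(2): c=wr(f'w18{i}');s=manip.read_state();print(s['clock'],s['eef_pos'],s['eef_rot'],s['finger_gap'])
P=cloud(c);Z=P[...,2];v,u=np.mgrid[0:480,0:640]
for a,ce,b in blobs(c,(Z>52)&(Z<64)&(v<345)&(P[...,0]<540),100): q=rect(c,b,58);print('grip',ce.round(),*q,st(q[0]),np.median(Z[b]).round(1))
for a,ce,b in blobs(c,masks(c)['red']&(v<345)&(P[...,0]<540)&(Z>17)&(Z<26),15):
    q=rect(c,b,20);print('red',a,ce.round(),*q,st(q[0]))
chk('t5');objs(load('t5'),480)
E
```

```text
34.85 [ 496.35163973 -235.4183036   171.82107415] [-3.14105562e+00 -5.62923789e-04  1.75137751e+00] 56.184351495429965
34.9 [ 496.0463579  -234.97529081  171.02843655] [-3.13979018e+00 -1.61273105e-03  1.75178348e+00] 56.56267243643582
grip [326. 205.] [ 491.2 -205.3   26.9   19.7] 10.3 [-85.2   5.7] 58.2
red 140 [296. 200.] [ 465.1 -210.8   21.3    4.4] 10.3 [-111.8    5. ]
red 32 [347. 200.] [ 509.1 -202.9    4.4    4.4] -79.1 [-67.1   4.8]
in tray 136 [410. 215.] [ 628.2 -104.9   36.6] brass top z 27.9 dome 43.8 slope [-3.115 -0.559] rect [ 630.5 -107.   134.1    3.9] -79.8
in tray 681 [474. 238.] [ 581.1 -230.3   26.3] brass top z 23.6 dome 39.0 slope [-0.005 -0.004] rect [ 582.  -233.5   63.5   46.2] -79.5
in tray 688 [439. 245.] [ 568.2 -159.3   26.1] brass top z 23.4 dome 38.4 slope [-0.002 -0.001] rect [ 569.1 -162.6   64.1   46.1] -79.5
in tray 674 [403. 253.] [553.7 -88.5  26.4] brass top z 23.7 dome 38.3 slope [0.    0.004] rect [554.  -91.6  63.8  45.8] -79.9
4214 [182. 113.] col [38 22 46] mean [857.1 351.   11.8] z90 14.0 rect [855.9 349.8 159.8 121.7] -78.5
319 [375. 1
[... 218 characters left out ...]
9 150 101] mean [666.6  20.8  13.1] z90 15.9 rect [667.6  18.3  63.8  47.2] -67.6
377 [ 56. 263.] col [ 16 159  30] mean [550.  582.3  25.5] z90 33.1 rect [552.4 589.5 129.1  26.6] -7.1
328 [383. 255.] col [ 24  32 108] mean [552.8 -51.1  15.3] z90 18.0 rect [549.4 -54.1  74.1  22.2] 9.8
318 [350. 259.] col [38 66 54] mean [545.8  13.8  27.6] z90 29.9 rect [547.3  12.5  37.5  37.4] -1.6
166 [175. 258.] col [103  78  47] mean [555.2 356.1  17.5] z90 20.7 rect [555.8 357.5  28.4  26.7] 57.0
169 [197. 286.] col [ 26 137  92] mean [500.1 312.5  17.4] z90 20.6 rect [500.4 312.8  27.3  27.2] 1.0
168 [225. 307.] col [100  66  69] mean [459.6 258.   17.5] z90 20.4 rect [459.7 258.1  27.3  24.8] 88.7
```

View pics/w181.png

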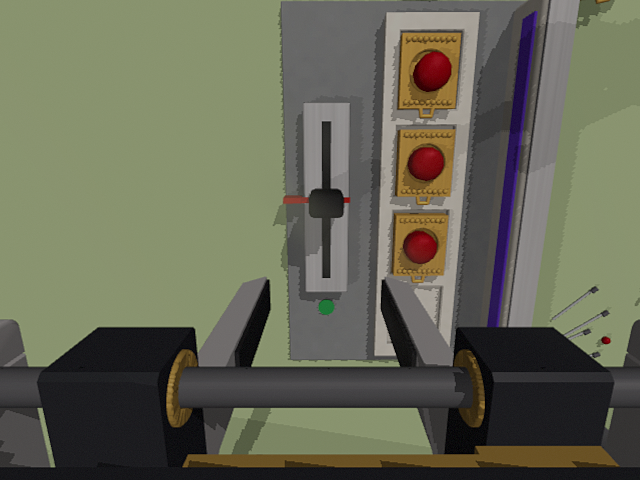

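The grip is at the red strip (326,203; 5.7 mm against 5.0 mm for the mark), all three settings lie flat in the tray, and the bystanders haven't moved.

```bash
python3 -c "
from cell import manip
print(manip.sign_off())"
```

```text
the job is handed in; nothing more can be done
None
```

I handed the job in at about 35 s: lamp turned off first, all three red stones set dome up, their settings lying flat in three tray pockets, and the power grip within about 1 mm of the red mark. The blue stones and spare setting did not move, and I saw nothing else disturbed.

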